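# Load a balanced pair of centrifuge buckets from the tube rack

## Robot

A 7-joint arm with a two-finger parallel gripper is mounted at the origin on a cart in front of the work surface, level with it; the furniture and walls round the work are solid. World frame = base frame: x ahead of the robot, y to its left, z up, the work surface at z = 0. Lengths are in m, angles in rad, forces in N, time in s.
With the tool pointing down it reaches from about 0.4 to 0.875 m from the base axis. Payload 19.3 kg.
Tool frame: the origin (TCP) lies midway between the tips of the shut fingers; the grasp point (between the pads) lies 19 mm behind it (bot.tcp_to_grasp is the distance from the TCP to the grasp point, in m); z points along the fingers, y is the direction in which the jaws open and shut (so a half turn about z gives the same grasp; the last joint's range is limited). The gripper opens to 85 mm and grips with 20 to 120 N. Pads are 22 mm wide; open, the fingers measure 114 mm over their backs; the gripper's body (76 mm by 85 mm) begins 54 mm behind the grasp point. The pads swing forward as they close: fully open they stand 13 mm farther back than shut.
Start: joints at [-1.22, 0.521, -0.036, 1.599, 0.021, 1.021, -0.113], TCP at [0.255, 0.57, 0.231] pointing down, gripper open.
Joint ranges: [-2.91, 2.91], [-0.3, 2.13], [-1.5, 1.42], [0.17, 2.43], [-1.26, 4.41], [0.16, 1.93], [-2.52, 2.52]. Speed limits (rad/s): [1.89, 1.89, 2.39, 2.39, 3.01, 3.01, 3.01].

## Interface

Orientations are given as [roll, pitch, yaw] about the fixed x, y, z axes, in that order (R = Rz(yaw) Ry(pitch) Rx(roll)).
In Python, from workcell import bot gives the robot as it stands. The module is installed in compiled form; this text tells all that it offers.
- The arm moves only by the tool drive_tool, never from a script. Its argument "series" is a list of rows, each a list of 5 numbers: the opening in per cent of the stroke, from 0 (shut) to 100 (fully open), then the shift along the world's x, y, z in m, then the turn about the world's z in rad. A call has 1 to 12 rows; each row shifts and turns the pose as measured when the row begins; what a row does not reach is not made up. A row lasts 1/10 s, in which the tool goes at most 50 mm and 8.59 degrees, less where a joint would pass 70% of its speed; a pose out of reach is approached as far as the arm can. A call with a gripper value outside its range is refused whole. The fingers move at their own pace and stop on an object; "newtons" is the grip in N (left out, the last holds). Time passes only in rows, so rows that do not move let the fingers close. It gives the time, the measured TCP pose, the force and the opening at its end, in the units of the state.
- bot.observe(): the state, without advancing time (a new reading comes with each control period).
- bot.grab_frame(name): name is "scene" or "top" or "wrist"; returns the picture (420x560x3 uint8, red, green, blue); there is no depth.
- bot.camera_info(name): a dict with "fx", "fy", "cx", "cy" (pixels), "k1" (the pictures are not rectified: a ray, as slopes to the right and down, at radius r is drawn at 1 + k1 r^2 times it, then the intrinsics apply), "cam_to_world" (4x4, takes a point from camera to world coordinates). Camera axes: x right, y down, z forward; pixel columns grow to the right and rows downward; lengths in m; the calibration is good to about 2 mm. A picture is of the moment at which its call begins: read the wrist's pose just before it. camera_info takes no time and is no camera call; for the wrist camera it gives the pose at the moment of the call.
- bot.job_done(): hands the job in, once; it reports no verdict.
Trained networks look in the newest picture that a camera, given by its name, has taken for a name from the list of things; names that differ only in an ending like _2 or _b are one class to them, and where a whole thing is asked for, a point or a joint stands for the part that bears it (a point fixed in the world has none). Each returns a list of dicts, best first, with "conf" (0 to 1); they miss things now and then, are a little off and sometimes report something else, mostly with a low value. They report only what shows in the picture. A call takes as long as a camera call.
- bot.masks_of(camera, target): "mask" (420x560 bool, what is visible of it) and "point" ([column, row] in pixels, amid what is visible of it).
The state is a dict: "clock": time; "qpos": joint angles; "qd": joint speeds; "joint_efforts": joint torques, N m; "position": TCP position; "tool_rot": TCP orientation; "force": force on the tool from outside, world axes, zero at the start; "moment": the same for the moment, N m; "grip_width": finger opening in m.
Only numpy, scipy, OpenCV 4.12 (cv2) and the standard library are available. Lean on these libraries where they do the work, as an engineer would, in place of code of your own. Each camera call takes 0.05 s, during which the arm holds its last target.

## Task

Sort the tubes that are to be spun into the two centrifuge buckets: the two yellow-capped tubes go in the bucket with the white insert and the two green-capped tubes in the bucket with the red insert. So that each bucket hangs balanced, stand its two tubes in outer wells that are directly opposite each other across the middle well, fully down on the floor of the well. The two purple-capped tubes are whole blood and are not spun: leave them standing in the rack.

Things in the scene. Friction and masses are not known exactly. Their poses are not given: they have to be found in the camera images.
- yellow_1_mid (a point): one of two yellow-capped sample tubes: loose, 16 g, 88 mm tall, clear body 12.4 mm thick, flat foot, yellow cap 16.4 mm thick on the top 16 mm. Starts upright in the blue rack, foot 4 mm and top 92 mm above the worktop. The point: on its axis half-way up, 44 mm from either end; z runs up to the cap
- green_1_mid (a point): one of two green-capped sample tubes: loose, 16 g, 88 mm tall, clear body 12.4 mm thick, flat foot, green cap 16.4 mm thick on the top 16 mm. Starts upright in the blue rack, foot 4 mm and top 92 mm above the worktop. The point: on its axis half-way up, 44 mm from either end; z runs up to the cap
- purple_1_mid (a point): one of two purple-capped sample tubes: loose, 16 g, 88 mm tall, clear body 12.4 mm thick, flat foot, purple cap 16.4 mm thick on the top 16 mm. Starts upright in the blue rack, foot 4 mm and top 92 mm above the worktop. The point: on its axis half-way up, 44 mm from either end; z runs up to the cap
- yellow_2_mid (a point): the other of two yellow-capped sample tubes: loose, 16 g, 88 mm tall, clear body 12.4 mm thick, flat foot, yellow cap 16.4 mm thick on the top 16 mm. Starts upright in the blue rack, foot 4 mm and top 92 mm above the worktop. The point: on its axis half-way up, 44 mm from either end; z runs up to the cap
- green_2_mid (a point): the other of two green-capped sample tubes: loose, 16 g, 88 mm tall, clear body 12.4 mm thick, flat foot, green cap 16.4 mm thick on the top 16 mm. Starts upright in the blue rack, foot 4 mm and top 92 mm above the worktop. The point: on its axis half-way up, 44 mm from either end; z runs up to the cap
- purple_2_mid (a point): the other of two purple-capped sample tubes: loose, 16 g, 88 mm tall, clear body 12.4 mm thick, flat foot, purple cap 16.4 mm thick on the top 16 mm. Starts upright in the blue rack, foot 4 mm and top 92 mm above the worktop. The point: on its axis half-way up, 44 mm from either end; z runs up to the cap
- bucket_white: dark round bucket, 109 mm across, 60.5 tall, white insert, fixed. Origin: underside centre, z up. Seven upright wells: one central, six 30 mm from the centre at 0, 60, 120, 180, 240, 300 deg from its x axis. Bores 18 mm wide, mouths countersunk to 28 mm at 60 mm height, floors at 10 mm height (a seated tube's top is at 98 mm). Two outer lugs, at +y and -y, reach 64 mm from the axis, not above the rim
- bucket_red: dark round bucket, 109 mm across, 60.5 tall, red insert, fixed. Origin: underside centre, z up. Seven upright wells: one central, six 30 mm from the centre at 0, 60, 120, 180, 240, 300 deg from its x axis. Bores 18 mm wide, mouths countersunk to 28 mm at 60 mm height, floors at 10 mm height (a seated tube's top is at 98 mm). Two outer lugs, at +y and -y, reach 64 mm from the axis, not above the rim
- rack: blue tube rack, 68 x 184 x 52 mm, fixed. Origin: underside centre, z up, y along its length. Two rows of six holes, 15.5 mm wide, at x = -17 and +17 mm, y = -72.5, -43.5, -14.5, 14.5, 43.5, 72.5 mm. The six tubes fill every other hole, alternating between the rows: the hole across the rack from each tube is empty

How it is judged:
At the end, for the whole second after the job is handed in: Yellow pair in opposite outer wells of the white-insert bucket, green pair likewise in the red: middles within 8 mm of the well axis (x and y), 48 to 60 mm above the bucket's underside, lean under 0.25 rad; purple tubes within 15 mm of their start, lean under 0.2 rad; all at rest (((x of yellow_1_mid in the frame of bucket_white between 0.022 and 0.038 m and y of yellow_1_mid in the frame of bucket_white between -0.008 and 0.008 m and x of yellow_2_mid in the frame of bucket_white between -0.038 and -0.022 m and y of yellow_2_mid in the frame of bucket_white between -0.008 and 0.008 m) or (x of yellow_1_mid in the frame of bucket_white between 0.007 and 0.023 m and y of yellow_1_mid in the frame of bucket_white between 0.018 and 0.034 m and x of yellow_2_mid in the frame of bucket_white between -0.023 and -0.007 m and y of yellow_2_mid in the frame of bucket_white between -0.034 and -0.018 m) or (x of yellow_1_mid in the frame of bucket_white between -0.023 and -0.007 m and y of yellow_1_mid in the frame of bucket_white between 0.018 and 0.034 m and x of yellow_2_mid in the frame of bucket_white between 0.007 and 0.023 m and y of yellow_2_mid in the frame of bucket_white between -0.034 and -0.018 m) or (x of yellow_1_mid in the frame of bucket_white between -0.038 and -0.022 m and y of yellow_1_mid in the frame of bucket_white between -0.008 and 0.008 m and x of yellow_2_mid in the frame of bucket_white between 0.022 and 0.038 m and y of yellow_2_mid in the frame of bucket_white between -0.008 and 0.008 m) or (x of yellow_1_mid in the frame of bucket_white between -0.023 and -0.007 m and y of yellow_1_mid in the frame of bucket_white between -0.034 and -0.018 m and x of yellow_2_mid in the frame of bucket_white between 0.007 and 0.023 m and y of yellow_2_mid in the frame of bucket_white between 0.018 and 0.034 m) or (x of yellow_1_mid in the frame of bucket_white between 0.007 and 0.023 m and y of yellow_1_mid in the frame of bucket_white between -0.034 and -0.018 m and x of yellow_2_mid in the frame of bucket_white between -0.023 and -0.007 m and y of yellow_2_mid in the frame of bucket_white between 0.018 and 0.034 m)) and z of yellow_1_mid in the frame of bucket_white between 0.048 and 0.06 m and angle between each of yellow_1_mid, yellow_2_mid, green_1_mid, green_2_mid's own z axis and vertical below 0.25 rad and linear speed of each of yellow_1, yellow_2, green_1, green_2, purple_1, purple_2 below 0.03 m/s and z of yellow_2_mid in the frame of bucket_white between 0.048 and 0.06 m and ((x of green_1_mid in the frame of bucket_red between 0.022 and 0.038 m and y of green_1_mid in the frame of bucket_red between -0.008 and 0.008 m and x of green_2_mid in the frame of bucket_red between -0.038 and -0.022 m and y of green_2_mid in the frame of bucket_red between -0.008 and 0.008 m) or (x of green_1_mid in the frame of bucket_red between 0.007 and 0.023 m and y of green_1_mid in the frame of bucket_red between 0.018 and 0.034 m and x of green_2_mid in the frame of bucket_red between -0.023 and -0.007 m and y of green_2_mid in the frame of bucket_red between -0.034 and -0.018 m) or (x of green_1_mid in the frame of bucket_red between -0.023 and -0.007 m and y of green_1_mid in the frame of bucket_red between 0.018 and 0.034 m and x of green_2_mid in the frame of bucket_red between 0.007 and 0.023 m and y of green_2_mid in the frame of bucket_red between -0.034 and -0.018 m) or (x of green_1_mid in the frame of bucket_red between -0.038 and -0.022 m and y of green_1_mid in the frame of bucket_red between -0.008 and 0.008 m and x of green_2_mid in the frame of bucket_red between 0.022 and 0.038 m and y of green_2_mid in the frame of bucket_red between -0.008 and 0.008 m) or (x of green_1_mid in the frame of bucket_red between -0.023 and -0.007 m and y of green_1_mid in the frame of bucket_red between -0.034 and -0.018 m and x of green_2_mid in the frame of bucket_red between 0.007 and 0.023 m and y of green_2_mid in the frame of bucket_red between 0.018 and 0.034 m) or (x of green_1_mid in the frame of bucket_red between 0.007 and 0.023 m and y of green_1_mid in the frame of bucket_red between -0.034 and -0.018 m and x of green_2_mid in the frame of bucket_red between -0.023 and -0.007 m and y of green_2_mid in the frame of bucket_red between 0.018 and 0.034 m)) and z of green_1_mid in the frame of bucket_red between 0.048 and 0.06 m and z of green_2_mid in the frame of bucket_red between 0.048 and 0.06 m and distance of each of purple_1_mid, purple_2_mid from where it was at the start of the episode below 0.015 m and angle between each of purple_1_mid, purple_2_mid's own z axis and vertical below 0.2 rad); the robot touches nothing.
It fails at once if a purple-capped tube is lifted or pulled from its place in the rack (moved more than 30 mm) (distance of any of purple_1_mid, purple_2_mid from where it was at the start of the episode above 0.03 m).
It also fails if it takes over 96 s, if anything falls off the work surface, if the arm or the gripper's body presses on something with over 40 N, if the wrist force passes 120 N, or if a joint passes its speed limit or range.

## Working session

There is one attempt and no reset: what is moved stays moved. The work goes in short steps, Python scripts to look and compute and a tool call to move; the robot and the scene stay as the last step left them, time stands still between calls to the robot, and variables do not carry over. Pictures are saved under pics/ and viewed, and the job is handed in when it is done.

Besides the shell and the picture viewer there is one more tool, called after "Request:" as a command line: name --pt "numbers of a row" for each row, then --argument value for the rest. drive_tool: Moves the arm, as the interface text tells. Its arguments: {"type":"object","properties":{"series":{"type":"array","items":{"type":"array","items":{"type":"number"}}},"newtons":{"type":"number"}},"required":["series"]}

```bash
mkdir -p pics
python3 - <<'E'
from workcell import bot
import cv2
o=bot.observe()
for k in('clock','position','tool_rot','grip_width','force'):print(k,o[k])
for n in('scene','top','wrist'):
    im=bot.grab_frame(n);cv2.imwrite(f'pics/{n}0.png',im[:,:,::-1]);
    i=bot.camera_info(n);print(n,i)
E
```

```text
clock 0.0
position [0.25522638 0.57014775 0.23070652]
tool_rot [-3.14043123e+00  8.94456954e-05  2.72074839e+00]
grip_width 0.08550974702504696
force [ 0.34099545 -1.94046988 -0.98781618]
scene {'fx': 473.05436531630716, 'fy': 473.05436531630716, 'cx': 277.2404653506211, 'cy': 211.75456455581772, 'k1': 0.023613232132130794, 'cam_to_world': array([[ 0.53709585, -0.43260457,  0.72414179, -0.41700326],
       [-0.84347103, -0.2848016 ,  0.45546095, -0.54769192],
       [ 0.00920225, -0.8554188 , -0.51785518,  0.72296546],
       [ 0.        ,  0.        ,  0.        ,  1.        ]])}
top {'fx': 379.20293890274934, 'fy': 379.20293890274934, 'cx': 276.8181690782687, 'cy': 205.2803972326476, 'k1': -0.0860973568805333, 'cam_to_world': array([[ 0.02314097, -0.99251904,  0.11987684,  0.42675105],
       [-0.99967132, -0.02164917,  0.01373201,  0.02533004],
       [-0.01103404, -0.12015521, -0.9926938 ,  0.88832749],
       [ 0.        ,  0.        ,  0.        ,  1.        ]])}
wrist {'fx': 326.30805540158633, 'fy': 326.30805540158633, 'cx': 279.7974481157795, 'cy': 213.41482200719034, 'k1': -0.05866267429697386, 'cam_to_world': array([[ 4.07826410e-01,  8.78231643e-01,  2.49773496e-01,
         1.92129464e-01],
       [ 9.13059339e-01, -3.92116610e-01, -1.12103557e-01,
         5.99708725e-01],
       [-5.12554579e-04,  2.73776815e-01, -9.61793113e-01,
         3.73356982e-01],
       [ 0.00000000e+00,  0.00000000e+00,  0.00000000e+00,
         1.00000000e+00]])}
```

View pics/scene0.png

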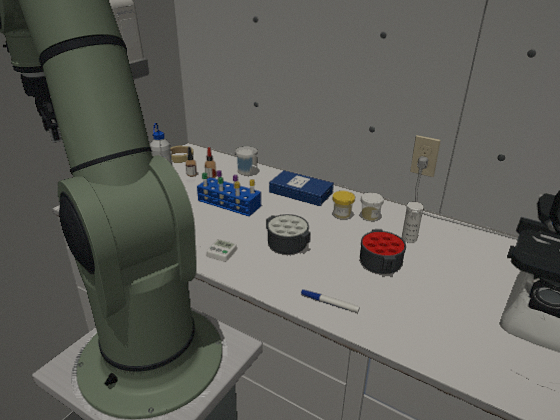

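View pics/top0.png

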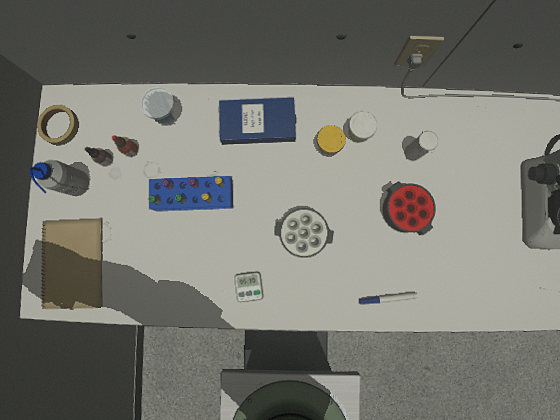

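View pics/wrist0.png

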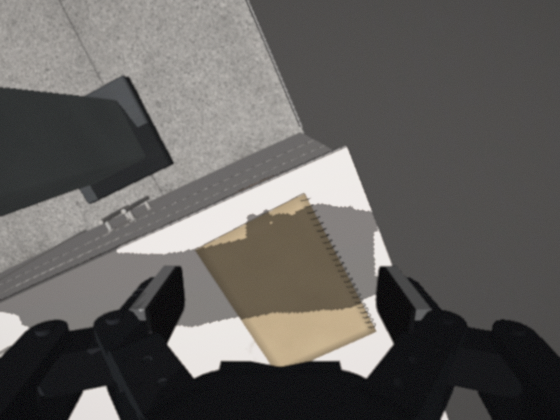

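The top picture shows the blue rack at about (190,193), the white-insert bucket at (304,231) and the red one at (410,208). In the wrist picture the notebook is below the gripper. Next I measure with the networks.

```bash
cat > h.py <<'E'
import numpy as np, cv2
from workcell import bot
def ray(ci,px):
    px=np.atleast_2d(np.asarray(px,float))
    d=np.c_[(px[:,0]-ci['cx'])/ci['fx'],(px[:,1]-ci['cy'])/ci['fy']]
    u=d.copy()
    for _ in range(20): u=d/(1+ci['k1']*(u**2).sum(1,keepdims=True))
    T=ci['cam_to_world']; return T[:3,3], np.c_[u,np.ones(len(u))]@T[:3,:3].T
def back(ci,px,z):
    o,r=ray(ci,px); return o+r*((z-o[2])/r[:,2])[:,None]
def proj(ci,P):
    P=np.atleast_2d(P).astype(float);T=ci['cam_to_world'];c=(P-T[:3,3])@T[:3,:3]
    u=c[:,:2]/c[:,2:];u=u*(1+ci['k1']*(u**2).sum(1,keepdims=True))
    return u*[ci['fx'],ci['fy']]+[ci['cx'],ci['cy']]
E
python3 - <<'E'
from h import *
bot.grab_frame('top');ci=bot.camera_info('top')
for n,z in(('yellow_1_mid',.09),('green_1_mid',.09),('purple_1_mid',.09),('rack',.052),('bucket_white',.0605),('bucket_red',.0605)):
    for d in bot.masks_of('top',n)[:3]:
        m=d['mask'];ys,xs=np.nonzero(m)
        print(n,round(d['conf'],2),d['point'],m.sum(),xs.min(),xs.max(),ys.min(),ys.max(),back(ci,d['point'],z).round(4))
E
python3 - <<'E'
import cv2
im=cv2.imread('pics/top0.png')
cv2.imwrite('pics/rz.png',cv2.resize(im[165:220,140:240],None,fx=8,fy=8,interpolation=cv2.INTER_CUBIC))
cv2.imwrite('pics/bz.png',cv2.resize(im[170:270,270:445],None,fx=4.5,fy=4.5,interpolation=cv2.INTER_CUBIC))
E
```

```text
yellow_1_mid 0.42 [205.4, 198.1] 60 202 210 193 201 [[0.5353 0.1893 0.09  ]]
green_1_mid 0.39 [181.6, 199.2] 74 175 186 194 202 [[0.5318 0.2407 0.09  ]]
purple_1_mid 0.54 [167.6, 184.8] 53 162 171 180 187 [[0.5625 0.2731 0.09  ]]
rack 0.63 [193.0, 190.5] 2231 149 232 176 211 [[0.5571 0.226  0.052 ]]
bucket_white 0.72 [303.6, 234.5] 2026 275 332 208 257 [[ 0.4639 -0.0231  0.0605]]
bucket_red 0.75 [408.3, 206.3] 2237 383 436 182 234 [[ 0.5308 -0.2542  0.0605]]
bucket_red 0.53 [303.0, 233.3] 2086 274 333 208 257 [[ 0.4665 -0.0217  0.0605]]
bucket_red 0.5 [191.9, 181.0] 79 188 198 178 187 [[0.5772 0.2276 0.0605]]
```

View pics/rz.png

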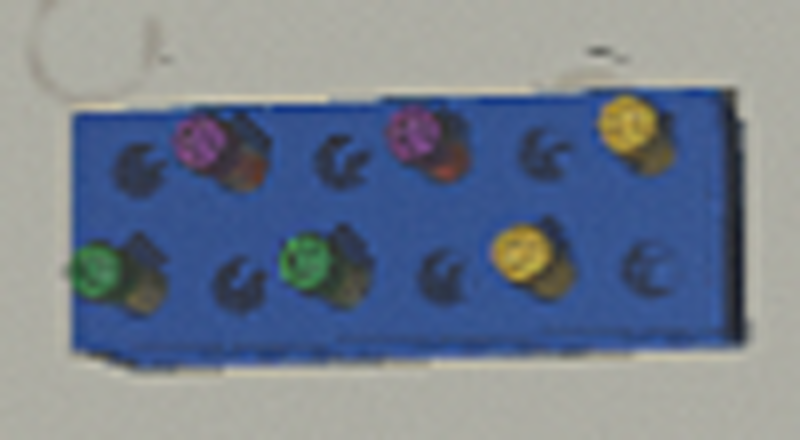

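View pics/bz.png

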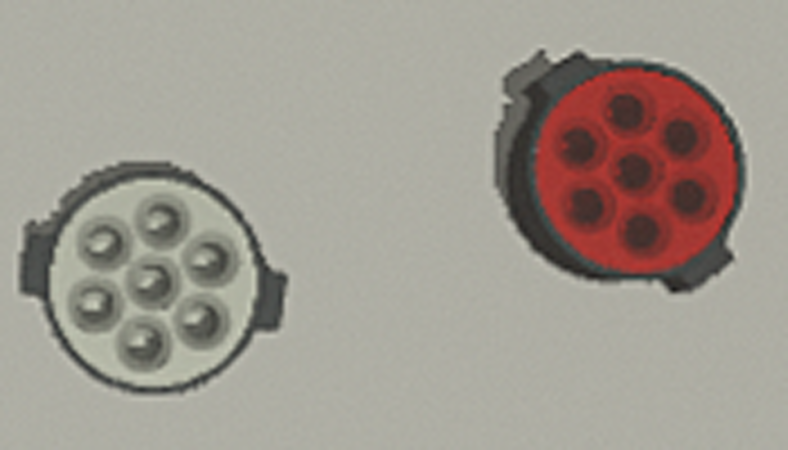

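In the rack zoom the caps stand at: purple (200,142) and (413,132), yellow (627,124) and (522,253), green (306,262) and (97,270). The bucket zoom shows all seven wells in each insert, with the lugs giving the bucket y axes. Next I fit the poses.

```bash
cat >> h.py <<'E'
def fit2(A,B):
    A=np.array(A);B=np.array(B);a=A.mean(0);b=B.mean(0);X=A-a;Y=B-b
    th=np.arctan2((X[:,0]*Y[:,1]-X[:,1]*Y[:,0]).sum(),(X*Y).sum())
    R=np.array([[np.cos(th),-np.sin(th)],[np.sin(th),np.cos(th)]])
    t=b-R@a;return R,t,th,(A@R.T+t-B)
W7=np.array([[0,0]]+[[.03*np.cos(k*np.pi/3),.03*np.sin(k*np.pi/3)] for k in range(6)])
E
python3 - <<'E'
from h import *
ci=bot.camera_info('top')
c=np.array([(200,142),(413,132),(627,124),(522,253),(306,262),(97,270)])
px=(c-3.5)/8+[140,165]
P=back(ci,px,.092)[:,:2];print(P.round(4))
mod=[(.017,.0435),(.017,-.0145),(.017,-.0725),(-.017,-.0435),(-.017,.0145),(-.017,.0725)]
R,t,th,e=fit2(mod,P);print('rack',t.round(4),th,(e*1000).round(1))
for nm,w in(('white',[(153,283),(162,221),(104,243),(96,304),(143,343),(203,322),(211,260)]),('red',[(633,171),(626,110),(577,145),(585,206),(641,231),(690,197),(681,135)])):
    w=np.array(w);P=back(ci,(w-1.75)/4.5+[270,170],.0605)[:,:2]
    # first outer: up in image = +x dir
    a=P[1]-P[0];M=[W7[0]]+[W7[k] for k in range(1,7)]
    R,t,th,e=fit2(M,P);print(nm,t.round(4),th,(e*1000).round(1))
E
```

```text
[[0.5675 0.2794]
 [0.5713 0.2214]
 [0.5746 0.1637]
 [0.5391 0.1904]
 [0.5355 0.2486]
 [0.5321 0.3055]]
rack [0.5533 0.2348] 0.06114303037782054 [[ 0.2 -0.1]
 [-0.1 -0. ]
 [ 0.2 -0.2]
 [-0.1  0. ]
 [ 0.  -0.3]
 [-0.2  0.6]]
white [ 0.4686 -0.0231] -0.1355039743718627 [[ 0.4 -0.1]
 [-0.1 -0.2]
 [-0.1 -0.4]
 [-0.2  0.3]
 [-0.3 -0.4]
 [ 0.3  0.7]
 [-0.   0.1]]
red [ 0.5282 -0.2588] 0.11087306896026591 [[ 0.2 -0.2]
 [-0.3  0.2]
 [-0.  -0.5]
 [ 0.2 -0.3]
 [-0.1 -0.1]
 [ 0.4  0.7]
 [-0.4  0.2]]
```

The fits are good (residuals under 0.7 mm). Moving above the rack and turning so that the jaws open across its rows.

Request:
drive_tool --pt "100 0.024 -0.027 0 -0.09" --pt "100 0.024 -0.027 0 -0.09" --pt "100 0.024 -0.027 0 -0.09" --pt "100 0.024 -0.027 0 -0.09" --pt "100 0.024 -0.027 0 -0.09" --pt "100 0.024 -0.027 0 -0.09" --pt "100 0.024 -0.027 0 -0.09" --pt "100 0.024 -0.027 0 -0.09" --pt "100 0.024 -0.027 0 -0.09" --pt "100 0.024 -0.027 0 -0.09" --pt "100 0.024 -0.027 0 -0.09" --pt "100 0.024 -0.027 0 -0.09" --newtons 30

```text
clock: 1.7
position: [0.5482, 0.2371, 0.2323]
tool_rot: [3.139, -0.004, 1.608]
force: [0.5, 0.9, 0.2]
grip_width: 0.0858
```

Run:
```python
from h import *
o=bot.observe();print(o['position'],o['tool_rot'],o['clock'])
ci=bot.camera_info('wrist');im=bot.grab_frame('wrist')[:,:,::-1].copy()
cv2.imwrite('pics/w1raw.png',im)
print(ci['cam_to_world'].round(3))
mod=np.array([(.017,.0435),(.017,-.0145),(.017,-.0725),(-.017,-.0435),(-.017,.0145),(-.017,.0725)])
c,s=np.cos(.0611),np.sin(.0611);P=mod@np.array([[c,s],[-s,c]])+[.5533,.2348]
for p in proj(ci,np.c_[P,np.full(6,.092)]):cv2.drawMarker(im,tuple(int(round(v)) for v in p),(255,255,255),0,10,1);print(p.round(1))
cv2.imwrite('pics/w1.png',im)
```

```text
[0.5481977  0.23711957 0.23231078] [ 3.13866148 -0.00449211  1.60815569] 1.7
[[ 0.999  0.036  0.013  0.546]
 [ 0.038 -0.962 -0.269  0.307]
 [ 0.002  0.27  -0.963  0.375]
 [ 0.     0.     0.     1.   ]]
[303.3 156.6]
[303.6 221.1]
[303.7 279. ]
[267.2 251.6]
[265.  190.6]
[262.7 122.9]
```

View pics/w1.png

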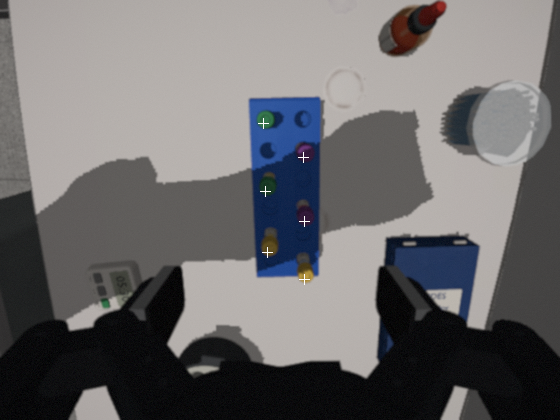

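Run:
```python
import cv2
im=cv2.imread('pics/w1raw.png')
cv2.imwrite('pics/w1z.png',cv2.resize(im[95:295,235:340],None,fx=3,fy=3,interpolation=cv2.INTER_CUBIC))
```

```text
(no output)
```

View pics/w1z.png

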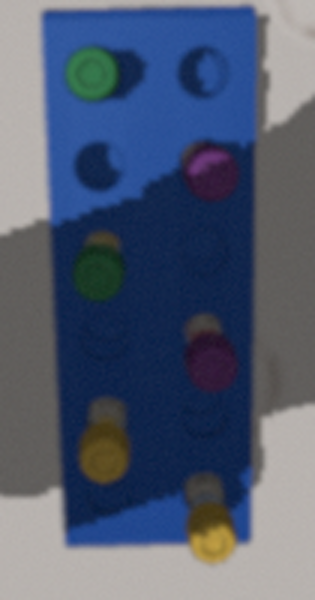

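Run:
```python
from h import *
ci=bot.camera_info('wrist')
c=np.array([(212,174),(211,364),(212,536),(104,454),(99,273),(91,73)])
px=(c-1)/3+[235,95]
P=back(ci,px,.092)[:,:2];print(P.round(4))
mod=[(.017,.0435),(.017,-.0145),(.017,-.0725),(-.017,-.0435),(-.017,.0145),(-.017,.0725)]
R,t,th,e=fit2(mod,P);print('rack',t.round(4),th,(e*1000).round(1))
```

```text
[[0.5737 0.2762]
 [0.5761 0.2196]
 [0.5791 0.1627]
 [0.5443 0.1898]
 [0.5419 0.2466]
 [0.5387 0.3033]]
rack [0.559 0.233] 0.047431865575524854 [[ 0.1  1.1]
 [ 0.6 -0.2]
 [ 0.3 -1.3]
 [-0.3 -1. ]
 [-0.6  0.1]
 [-0.2  1.4]]
```

Run:
```python
from h import *
im=bot.grab_frame('scene')[:,:,::-1]; cv2.imwrite('pics/s1.png',im)
cv2.imwrite('pics/s1r.png',cv2.resize(im[165:220,185:275],None,fx=8,fy=8,interpolation=cv2.INTER_CUBIC))
cv2.imwrite('pics/s1b.png',cv2.resize(im[205:280,260:415],None,fx=5,fy=5,interpolation=cv2.INTER_CUBIC))
```

```text
(no output)
```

View pics/s1r.png

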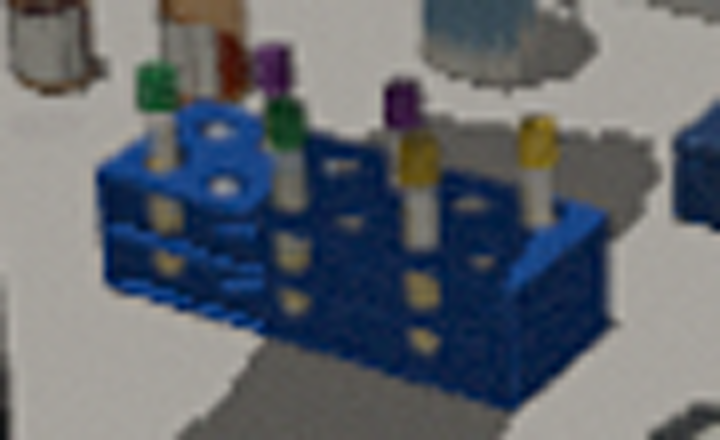

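View pics/s1b.png

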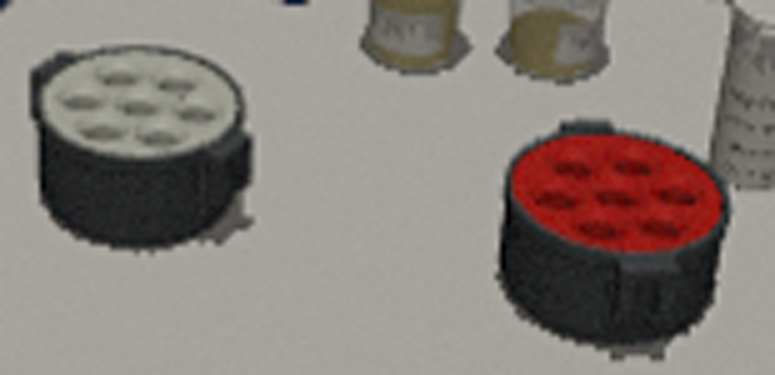

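Run:
```python
from h import *
ci=bot.camera_info('scene')
c=np.array([(275,53),(404,88),(540,124),(421,143),(288,106),(157,70)])
P=back(ci,(c-3.5)/8+[185,165],.092)[:,:2]
mod=[(.017,.0435),(.017,-.0145),(.017,-.0725),(-.017,-.0435),(-.017,.0145),(-.017,.0725)]
R,t,th,e=fit2(mod,P);print('rack',t.round(4),th,(e*1000).round(1))
for n,p in(('w',(138,108)),('r',(618,198))):
    print(n,back(ci,(np.array([p])-2)/5+[260,205],.0605))
```

```text
rack [0.5531 0.2346] 0.061612172940677515 [[ 0.3  0.2]
 [ 0.4 -0.2]
 [-0.1  0.1]
 [-0.2 -0. ]
 [-0.4  0.2]
 [-0.2 -0.3]]
w [[ 0.46286882 -0.0250521   0.0605    ]]
r [[ 0.52256953 -0.26251035  0.0605    ]]
```

Scene and top agree on the rack to 0.2 mm; the wrist estimate is off by about 5 mm in x. I hover over the near yellow tube and check it between the fingers.

Request:
drive_tool --pt "60 -0.003 -0.016 -0.03 0.012" --pt "60 -0.003 -0.016 -0.03 0.012" --pt "60 -0.003 -0.015 -0.04 0" --pt "60 0 0 -0.02 0" --pt "60 0 0 0 0"

```text
clock: 2.3
position: [0.5415, 0.185, 0.1096]
tool_rot: [3.134, -0.004, 1.627]
force: [0.6, -0.6, 1.2]
grip_width: 0.0513
```

Run:
```python
from h import *
o=bot.observe();print(o['position'],o['tool_rot'],o['grip_width'])
ci=bot.camera_info('wrist');im=bot.grab_frame('wrist')[:,:,::-1].copy()
cv2.imwrite('pics/w2.png',im)
R=cv2.Rodrigues(np.zeros(3))[0]
t=o['position']
print(proj(ci,[t,t+[0,0,.019],[.5390,.1904,.092],[.5443,.1898,.092]]))
```

```text
[0.54151751 0.18503328 0.10963443] [ 3.13419233 -0.0042248   1.62741627] 0.05132576393519905
[[278.92658122 273.38534661]
 [279.12095689 293.29778736]
 [274.58828409 248.97928164]
 [284.55541307 250.54821819]]
```

View pics/w2.png

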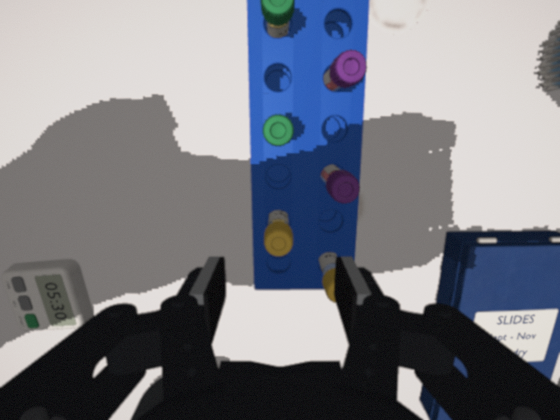

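Run:
```python
from h import *
im=cv2.imread('pics/w2.png')
cv2.imwrite('pics/w2z.png',cv2.resize(im[180:310,190:380],None,fx=4,fy=4,interpolation=cv2.INTER_CUBIC))
ci=bot.camera_info('wrist');c=ci['cam_to_world'];print(c[:3,3],bot.observe()['position'],bot.observe()['tool_rot'])
```

```text
[0.53731009 0.25474207 0.253653  ] [0.54202882 0.18502412 0.11086473] [ 3.13312344 -0.00442726  1.62721419]
```

View pics/w2z.png

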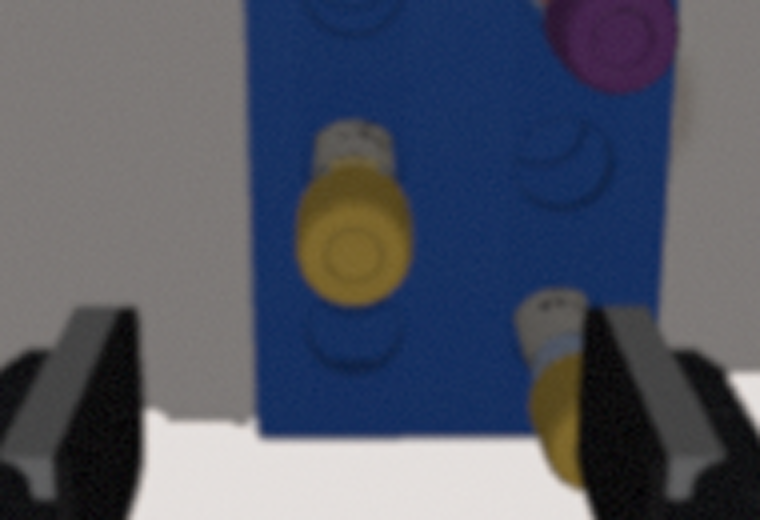

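The yellow cap top is at (279,243), nearly midway between the fingers (inner edges at 225 and 336). The other yellow tube, behind the right finger at (332,290), clears the finger once I shift +7 mm in y. Descending to grip the cap.

Request:
drive_tool --pt "60 -0.001 0.008 0 0.004" --pt "60 0 0 0 0" --pt "60 0 0 -0.02 0" --pt "60 0 0 -0.02 0" --pt "60 0 0 -0.003 0" --pt "60 0 0 0 0"

```text
clock: 2.95
position: [0.5444, 0.1985, 0.0741]
tool_rot: [3.123, -0.009, 1.636]
force: [-0.3, 0.2, 0.2]
grip_width: 0.0511
```

Run:
```python
from h import *
o=bot.observe();print(o['position'],o['tool_rot'],o['force'])
im=bot.grab_frame('wrist')[:,:,::-1].copy()
cv2.imwrite('pics/w3.png',cv2.resize(im[180:310,190:380],None,fx=4,fy=4,interpolation=cv2.INTER_CUBIC))
```

```text
[0.54435694 0.1985036  0.07405026] [ 3.12345309 -0.00938128  1.63586847] [-0.29659084  0.17342514  0.15810699]
```

View pics/w3.png

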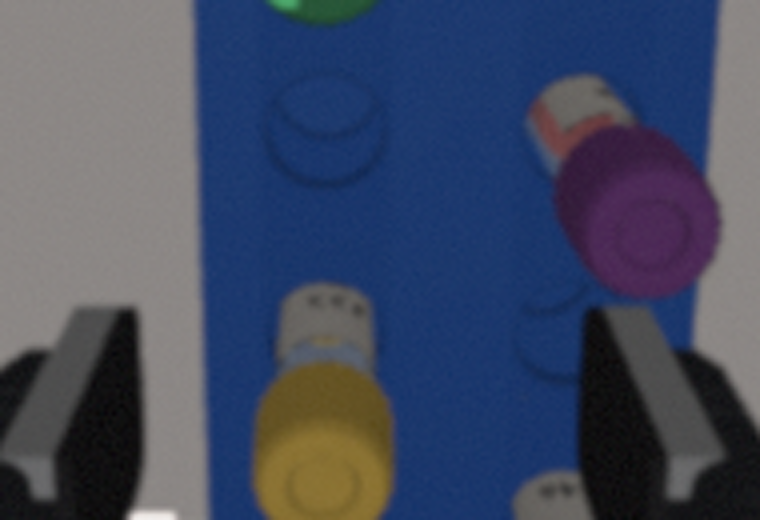

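Run:
```python
from h import *
ci=bot.camera_info('wrist')
print(back(ci,[[270.75,301.7]],.092),bot.observe()['position'],proj(ci,[[.539,.1904,.092]]))
```

```text
[[0.54096454 0.19348929 0.092     ]] [0.54442426 0.19859065 0.07429501] [[265.83190075 307.74612685]]
```

Request:
drive_tool --pt "60 -0.0045 -0.007 -0.009 0"

```text
clock: 3.1
position: [0.5411, 0.1927, 0.0667]
tool_rot: [3.12, -0.011, 1.637]
force: [-0.6, 0.9, 0.6]
grip_width: 0.0516
```

Run:
```python
from h import *
for i in range(3):
    o=bot.observe();print(o['position'],o['tool_rot'],o['qd'].round(3) if hasattr(o['qd'],'round') else o['qd'])
    im=bot.grab_frame('wrist')[:,:,::-1].copy()
cv2.imwrite('pics/w4.png',cv2.resize(im[180:330,190:380],None,fx=4,fy=4,interpolation=cv2.INTER_CUBIC))
```

```text
[0.54106908 0.19265514 0.06674949] [ 3.12009596 -0.01095717  1.63704569] [ 0.131  0.066 -0.077  0.241 -0.039 -0.297  0.138]
[0.53923727 0.19039309 0.06482409] [ 3.12303188 -0.00917607  1.63596009] [-0.001  0.01   0.008 -0.     0.007  0.037 -0.016]
[0.53921382 0.19040587 0.06501315] [ 3.12393649 -0.00897709  1.63517847] [-0.006 -0.001  0.001 -0.025  0.002  0.022 -0.015]
```

View pics/w4.png

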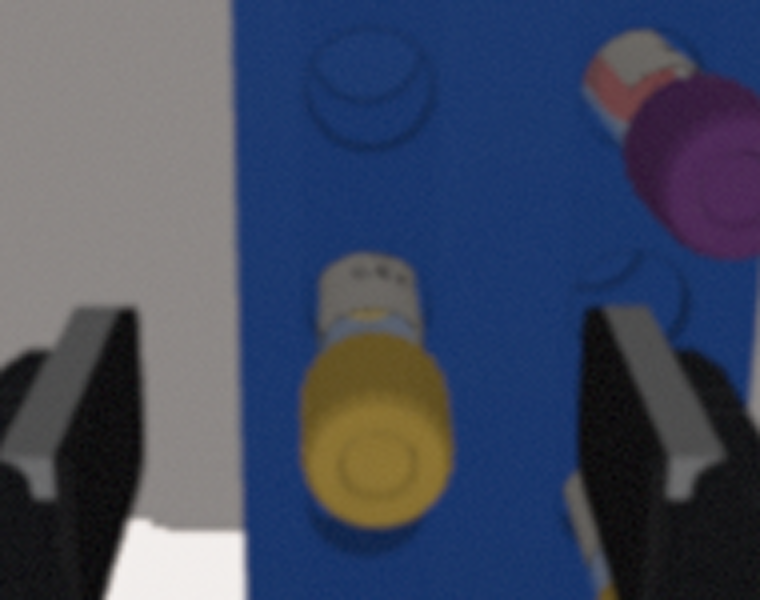

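The cap sits between the pads, about 2 mm right of their middle. I correct +1.5 mm in x and close.

Request:
drive_tool --pt "20 0.0015 0.0015 0 0" --pt "0 0 0 0 0" --pt "0 0 0 0 0" --pt "0 0 0 0 0" --newtons 30

```text
clock: 3.65
position: [0.5417, 0.1927, 0.0661]
tool_rot: [3.123, -0.01, 1.635]
force: [0.3, -0.4, -0.5]
grip_width: 0.0152
```

Run:
```python
from h import *
for i in range(2):
    o=bot.observe();print(o['position'],o['tool_rot'],o['grip_width'],o['force'])
    im=bot.grab_frame('wrist')[:,:,::-1].copy()
cv2.imwrite('pics/w5.png',im)
```

```text
[0.54171241 0.19267167 0.06608304] [ 3.12273411 -0.0097765   1.63496502] 0.015183646839321972 [ 0.31393676 -0.38399973 -0.46686394]
[0.54172351 0.19264257 0.06607892] [ 3.12274126 -0.00977449  1.63489332] 0.014853860288934522 [-0.15854075  0.0120936  -0.88586407]
```

View pics/w5.png

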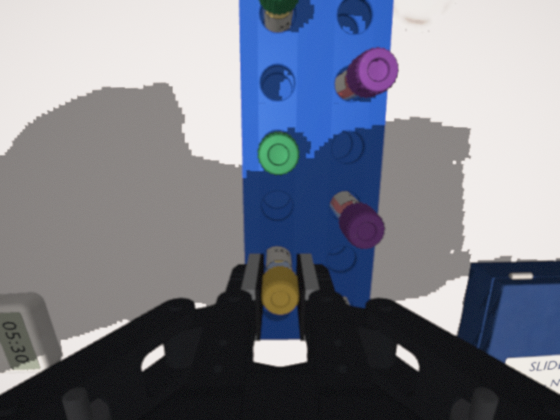

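Gripped (15 mm opening on the cap at (281,290)). Lifting and carrying to the white bucket.

Request:
drive_tool --pt "0 0 0 0.03 0" --pt "0 0 0 0.045 0" --pt "0 0 0 0.045 0" --pt "0 -0.01 -0.04 0 0" --pt "0 -0.01 -0.04 0 0" --pt "0 -0.01 -0.04 0 0" --pt "0 -0.01 -0.04 0 0" --pt "0 -0.01 -0.04 0 0" --pt "0 -0.01 -0.04 0 0"

```text
clock: 4.65
position: [0.4786, -0.0495, 0.1907]
tool_rot: [3.12, -0.011, 1.645]
force: [-0.1, -0.1, 0.2]
grip_width: 0.015
```

Run:
```python
from h import *
for i in range(2):
    o=bot.observe();print(o['position'],o['tool_rot'],o['grip_width'],o['force'])
    ci=bot.camera_info('wrist');im=bot.grab_frame('wrist')[:,:,::-1].copy()
cv2.imwrite('pics/w6.png',im)
print(ci['cam_to_world'])
```

```text
[ 0.47862439 -0.04953195  0.19074675] [ 3.12044603 -0.01074667  1.64491037] 0.015043608442071912 [-0.07797224 -0.11091362  0.17155942]
[ 0.47667097 -0.05628503  0.19097332] [ 3.12115696 -0.00849189  1.63852255] 0.01502918432918648 [ -3.1938953  -10.98939891   1.14949005]
[[ 0.99746989  0.06052173  0.03729532  0.46952353]
 [ 0.06824097 -0.96218442 -0.26371255  0.01269171]
 [ 0.01992464  0.2655904  -0.96388005  0.3340208 ]
 [ 0.          0.          0.          1.        ]]
```

View pics/w6.png

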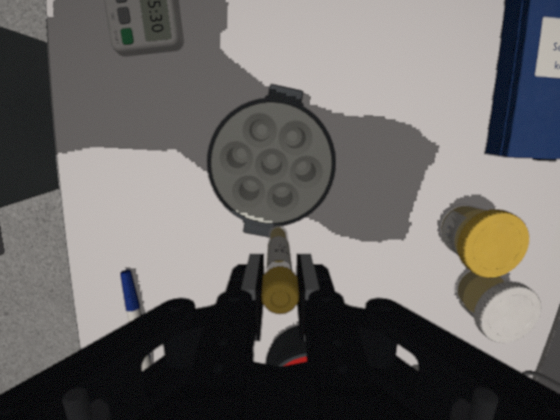

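Run:
```python
from h import *
ci=bot.camera_info('wrist');o=bot.observe();t=np.array(o['position'])
im=cv2.imread('pics/w6.png')
cv2.imwrite('pics/w6z.png',cv2.resize(im[80:330,190:350],None,fx=2.4*1.0,fy=2.4,interpolation=cv2.INTER_CUBIC))
print(t,o['tool_rot'])
# wells eyeballed: center, then ring
w=np.array([(271,161),(294,136),(261,129),(237,157),(248,188),(282,194),(304,168)])
P=back(ci,w,.058)[:,:2];print(P.round(4))
a=P-P[0];print(np.linalg.norm(a,axis=1).round(4),np.degrees(np.arctan2(a[:,1],a[:,0])).round(1),P.mean(0))
print('tcp,cap top,foot px',proj(ci,[t,t+[0,0,.026],t-[0,0,.062]]))
print('cap',back(ci,[[281,292]],t[2]+.026),'foot',back(ci,[[278,234]],t[2]-.062))
```

```text
[ 0.47778944 -0.05322273  0.1909547 ] [ 3.12086201 -0.00943188  1.638056  ]
[[ 0.4708 -0.0145]
 [ 0.4885  0.0073]
 [ 0.461   0.0111]
 [ 0.4422 -0.013 ]
 [ 0.4525 -0.0388]
 [ 0.482  -0.0422]
 [ 0.4991 -0.0186]]
[0.     0.0281 0.0274 0.0287 0.0304 0.0299 0.0285] [   0.    50.9  110.9  177.  -127.   -68.    -8.2] [ 0.47089117 -0.01553618]
tcp,cap top,foot px [[278.98146084 273.34212089]
 [280.12518588 301.65809674]
 [277.31938919 232.06362408]]
cap [[ 0.47784226 -0.04884769  0.2169547 ]] foot [[ 0.47832908 -0.05454641  0.1289547 ]]
```

View pics/w6z.png

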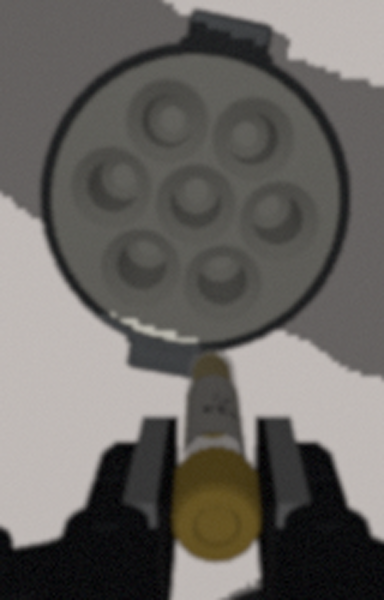

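Run:
```python
from h import *
ci=bot.camera_info('wrist');o=bot.observe();t=np.array(o['position'])
im=bot.grab_frame('wrist')[:,:,::-1].copy();cv2.imwrite('pics/w7.png',im)
print(t,bot.observe()['position'])
np.save('ci7.npy',ci['cam_to_world'])
cv2.imwrite('pics/w7z.png',cv2.resize(im[80:330,190:350],None,fx=4,fy=4,interpolation=cv2.INTER_CUBIC)[:600])
```

```text
[ 0.47778944 -0.05322273  0.1909547 ] [ 0.47866806 -0.05055019  0.19083606]
```

View pics/w7z.png

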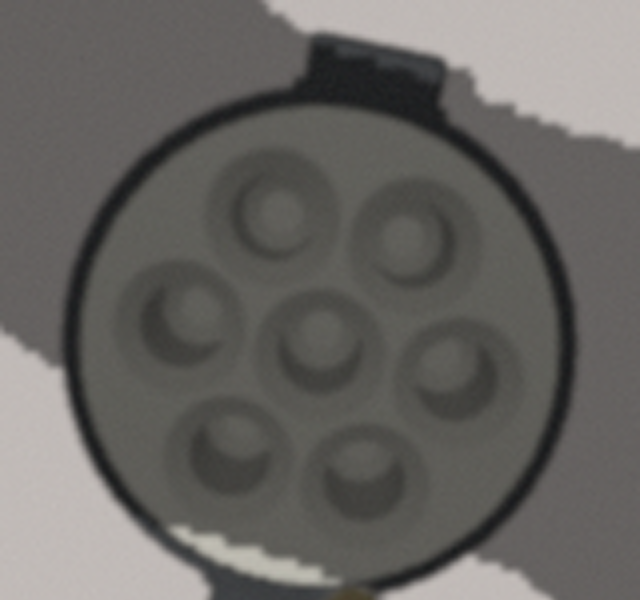

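Run:
```python
from h import *
ci=bot.camera_info('wrist');now=ci['cam_to_world'].copy();o=bot.observe();print(o['position'],o['qd'])
ci['cam_to_world']=np.load('ci7.npy')
w=(np.array([(321,349),(416,246),(272,216),(180,324),(228,458),(365,487),(460,382)])-1.5)/4+[190,80]
for z in(.058,.0605):
    P=back(ci,w,z)[:,:2]
    R,t,th,e=fit2(W7,P);  # order: center, 50deg,110,...
    print(t,th-np.pi/3*0,(e*1000).round(1))
    M=np.vstack([W7[0],np.roll(W7[1:],-1,0)]);R,t,th,e=fit2(M,P);print(t,th,(e*1000).round(1))
```

```text
[ 0.47866806 -0.05055019  0.19083606] [-0.05221911  0.01295009 -0.03819978 -0.01973437 -0.0075065   0.0010455
 -0.03194994]
[ 0.47010466 -0.02043091] 0.9097640673289737 [[-0.1 -0.9]
 [-0.   0.1]
 [ 0.4  0.1]
 [ 0.1 -0.2]
 [ 0.1  0.1]
 [-0.1  0.6]
 [-0.3  0.1]]
[ 0.47010466 -0.02043091] -0.13743348386762405 [[-0.1 -0.9]
 [-0.   0.1]
 [ 0.4  0.1]
 [ 0.1 -0.2]
 [ 0.1  0.1]
 [-0.1  0.6]
 [-0.3  0.1]]
[ 0.47010936 -0.02010483] 0.9097640673289736 [[-0.1 -0.9]
 [ 0.1  0.3]
 [ 0.2  0.4]
 [-0.2 -0.1]
 [-0.1 -0.1]
 [-0.   0.3]
 [-0.   0. ]]
[ 0.47010936 -0.02010483] -0.1374334838676242 [[-0.1 -0.9]
 [ 0.1  0.3]
 [ 0.2  0.4]
 [-0.2 -0.1]
 [-0.1 -0.1]
 [-0.   0.3]
 [-0.   0. ]]
```

Settled fit of the white bucket from the wrist view: centre (0.470,-0.020), yaw -0.137, with residuals under 1 mm. Aligning on the well at -y and lowering until just inside the mouth.

Request:
drive_tool --pt "0 0.0015 0.002 0 0" --pt "0 0 0 0 0" --pt "0 0 0 -0.04 0" --pt "0 0 0 -0.02 0"

```text
clock: 5.2
position: [0.4831, -0.0449, 0.1315]
tool_rot: [3.114, -0.011, 1.645]
force: [0.3, -0.0, -0.2]
grip_width: 0.0148
```

Run:
```python
from h import *
for i in range(3):
    o=bot.observe();print(o['position'],o['tool_rot'],o['grip_width'],o['force'])
    ci=bot.camera_info('wrist');im=bot.grab_frame('wrist')[:,:,::-1].copy()
cv2.imwrite('pics/w8.png',cv2.resize(im[100:320,190:370],None,fx=2.7,fy=2.7,interpolation=cv2.INTER_CUBIC))
```

```text
[ 0.48314332 -0.04491252  0.13154699] [ 3.11444016 -0.01127834  1.64513695] 0.014816844219579734 [ 0.28680362 -0.0312748  -0.19533448]
[ 0.48262061 -0.04478679  0.12989027] [ 3.11638    -0.01126482  1.64533344] 0.015036623033457812 [-2.12753217 -0.65389114 -3.43922391]
[ 0.48275748 -0.04511213  0.13161239] [ 3.1165368  -0.01121995  1.64480634] 0.01468760319426563 [ 1.21421557  0.06605635 -0.45740562]
```

View pics/w8.png

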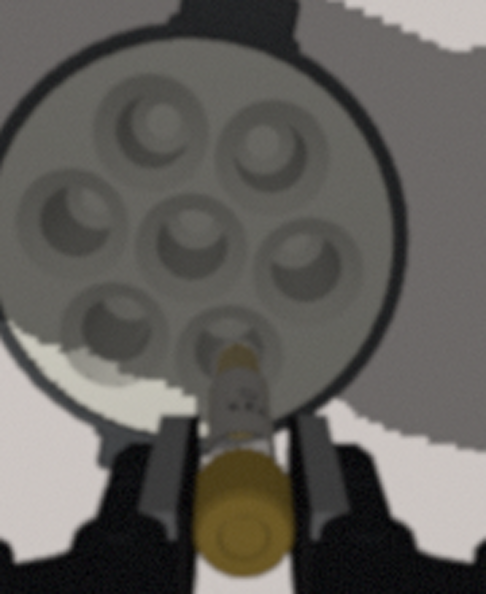

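The foot at (238,358) in the zoom is about 2 mm +x and 3 to 4 mm +y of the well mouth at (229,357). Correcting, then lowering.

Request:
drive_tool --pt "0 -0.002 -0.0035 0 0" --pt "0 0 0 -0.02 0" --pt "0 0 0 -0.02 0"

```text
clock: 5.65
position: [0.4842, -0.0486, 0.097]
tool_rot: [3.108, -0.011, 1.646]
force: [-0.8, -0.9, 0.7]
grip_width: 0.0153
```

Run:
```python
from h import *
for i in range(3):
    o=bot.observe();print(o['position'],o['tool_rot'],o['grip_width'],o['force'])
    ci=bot.camera_info('wrist');im=bot.grab_frame('wrist')[:,:,::-1].copy()
cv2.imwrite('pics/w9.png',cv2.resize(im[100:320,190:370],None,fx=2.7,fy=2.7,interpolation=cv2.INTER_CUBIC))
```

```text
[ 0.48416233 -0.04863297  0.09701155] [ 3.10755543 -0.01092169  1.646028  ] 0.015268292754068366 [-0.83370492 -0.92991057  0.73123591]
[ 0.48308259 -0.04863029  0.09461064] [ 3.11033404 -0.01089812  1.64611824] 0.014910225183525352 [-3.73879918  1.01234427 -5.20011976]
[ 0.48292458 -0.04875832  0.09568551] [ 3.11127718 -0.01100588  1.6456534 ] 0.015220073548737117 [-0.83130719  0.86318462  0.57729374]
```

View pics/w9.png

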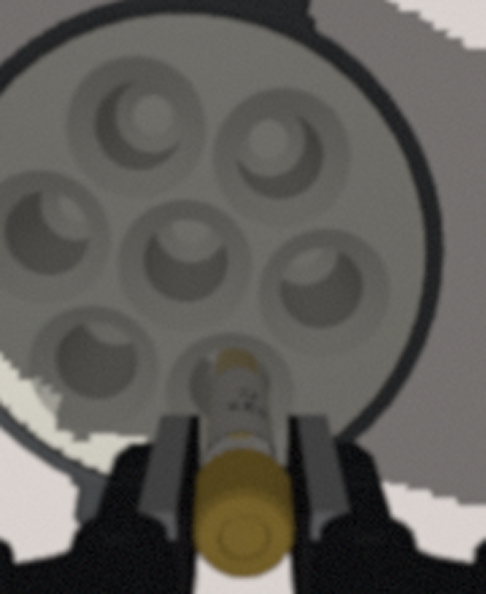

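The foot is inside the well bore with near-zero force. Lowering the rest.

Request:
drive_tool --pt "0 -0.003 0 -0.012 0" --pt "0 -0.001 0 -0.012 0"

```text
clock: 6.0
position: [0.4813, -0.0489, 0.0756]
tool_rot: [3.105, -0.011, 1.646]
force: [0.6, -0.7, -1.1]
grip_width: 0.0151
```

Run:
```python
from h import *
for i in range(3):
    o=bot.observe();print(o['position'],o['tool_rot'],o['grip_width'],o['force'])
    ci=bot.camera_info('wrist');im=bot.grab_frame('wrist')[:,:,::-1].copy()
cv2.imwrite('pics/w10.png',cv2.resize(im[100:320,190:370],None,fx=2.7,fy=2.7,interpolation=cv2.INTER_CUBIC))
```

```text
[ 0.48133132 -0.04894348  0.07559158] [ 3.10538795 -0.01073405  1.64562659] 0.015119769184133623 [ 0.64396905 -0.7027688  -1.05063143]
[ 0.48074642 -0.04889931  0.07403872] [ 3.10690112 -0.010727    1.64573593] 0.01496691145761444 [-1.73771025  0.4965183  -2.07945242]
[ 0.48066275 -0.04893518  0.07449327] [ 3.10758574 -0.01084078  1.64555197] 0.014974043666265362 [0.60548074 0.4444347  0.90095509]
```

View pics/w10.png

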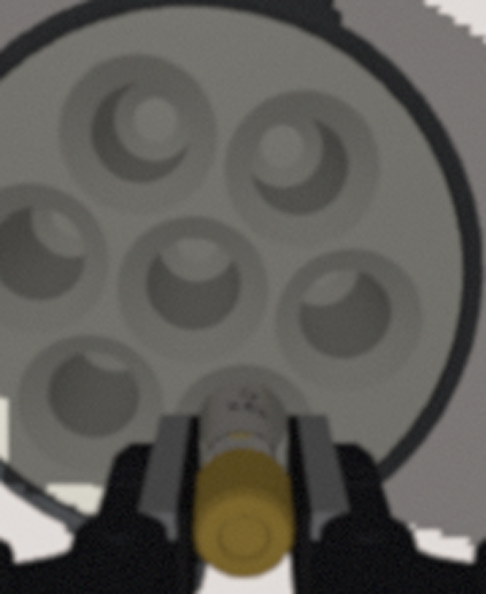

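Tube in the well, 2 mm above the floor. Releasing, then straight up.

Request:
drive_tool --pt "50 0 0 -0.001 0" --pt "50 0 0 0 0" --pt "50 0 0 0 0" --pt "50 0 0 0.03 0" --pt "50 0 0 0.045 0" --pt "50 0 0 0.045 0"

```text
clock: 6.75
position: [0.4786, -0.0493, 0.1948]
tool_rot: [3.115, -0.011, 1.645]
force: [1.4, 0.7, 0.5]
grip_width: 0.0426
```

Run:
```python
from h import *
for i in range(3):
    o=bot.observe();print(o['position'],o['tool_rot'],o['grip_width'],o['force'],o['clock'])
    ci=bot.camera_info('wrist');im=bot.grab_frame('wrist')[:,:,::-1].copy()
cv2.imwrite('pics/w11.png',im)
```

```text
[ 0.47864762 -0.04932759  0.19481154] [ 3.11493808 -0.01050401  1.64478714] 0.042553041110133485 [1.3517727  0.70824309 0.46433841] 6.75
[ 0.4812465  -0.04989078  0.20116475] [ 3.10713328 -0.0105987   1.64376055] 0.0424747037212538 [ 5.27129405 -2.03198198 10.67768335] 6.8
[ 0.48149429 -0.04941486  0.19838251] [ 3.10605403 -0.01078556  1.64482023] 0.04270493586111237 [-0.3111249   0.59050158 -1.44471552] 6.85
```

View pics/w11.png

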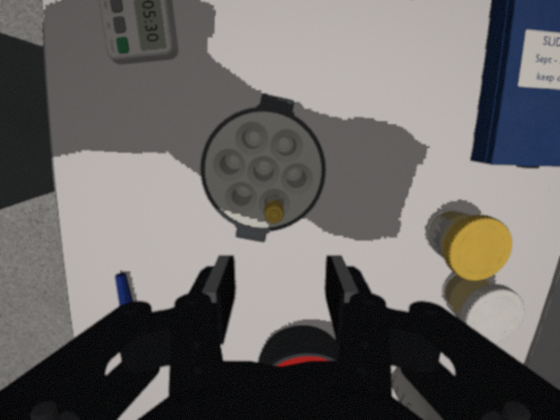

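The first yellow tube stands in its well at (274,212). Next is the far yellow tube at about (0.577,0.166). A small tool tilt builds up when rows follow each other in motion, so I try undoing it after an upward move.

Request:
drive_tool --pt "50 0.019 0.043 0 -0.004" --pt "50 0.019 0.043 0 -0.004" --pt "50 0.019 0.043 0 -0.004" --pt "50 0.019 0.043 0 0" --pt "50 0.019 0.043 0 0" --pt "50 0 0 0 0" --pt "50 0 0 0.045 0" --pt "50 0 0 0 0"

```text
clock: 7.7
position: [0.575, 0.1755, 0.2359]
tool_rot: [3.116, -0.009, 1.631]
force: [0.2, -1.1, 0.2]
grip_width: 0.0426
```

```bash
cat >> h.py <<'E'
def settle(n=3,name=None,crop=None,f=1):
    for i in range(n):
        o=bot.observe();ci=bot.camera_info('wrist');im=bot.grab_frame('wrist')[:,:,::-1].copy()
        print(np.round(o['position'],4),np.round(o['tool_rot'],3),round(o['grip_width'],4),np.round(o['force'],1),o['clock'])
    np.save('ci.npy',ci['cam_to_world'])
    if name:
        cv2.imwrite('pics/'+name+'raw.png',im)
        if crop: im=cv2.resize(im[crop[0]:crop[1],crop[2]:crop[3]],None,fx=f,fy=f,interpolation=cv2.INTER_CUBIC)
        cv2.imwrite('pics/'+name+'.png',im)
E
python3 - <<'E'
from h import *
settle(4,'w12')
E
```

```text
[0.575  0.1755 0.2359] [ 3.116 -0.009  1.631] 0.0426 [ 0.2 -1.1  0.2] 7.7
[0.5734 0.1752 0.2329] [ 3.12  -0.008  1.632] 0.0431 [-0.2 -1.1 -2. ] 7.75
[0.5728 0.1747 0.2319] [ 3.121 -0.007  1.631] 0.0426 [ 0.2  0.2 -1.1] 7.8
[0.5727 0.1744 0.2315] [ 3.122 -0.007  1.631] 0.0427 [ 0.  -0.6 -0.8] 7.85
```

View pics/w12.png

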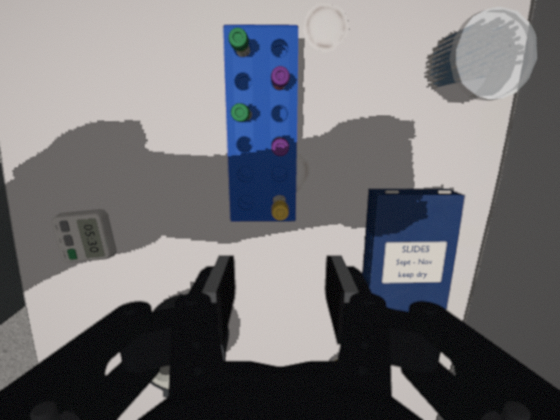

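Run:
```python
from h import *
ci=bot.camera_info('wrist');ci['cam_to_world']=np.load('ci.npy')
im=cv2.imread('pics/w12raw.png')
cv2.imwrite('pics/w12z.png',cv2.resize(im[190:230,255:305],None,fx=10,fy=10,interpolation=cv2.INTER_CUBIC))
print(back(ci,[[280,212]],.092), proj(ci,[[.5767,.1657,.092]]))
```

```text
[[0.57637417 0.1671165  0.092     ]] [[280.26636975 213.53795694]]
```

View pics/w12z.png

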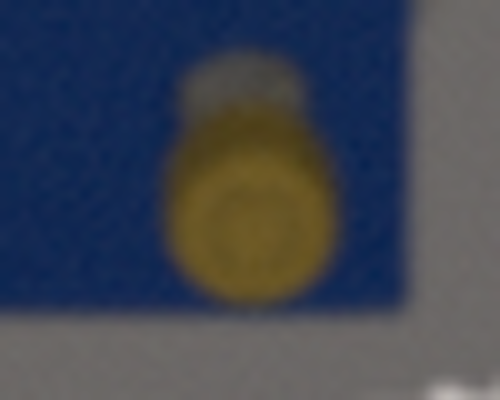

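The far yellow cap is at (280,211), which backprojects to (0.576,0.167), matching the corrected rack pose. Descending in steps.

Request:
drive_tool --pt "50 0.003 -0.008 -0.05 0"

```text
clock: 8.0
position: [0.5781, 0.1679, 0.1865]
tool_rot: [3.114, -0.01, 1.631]
force: [2.8, 1.3, -1.9]
grip_width: 0.0431
```

Run:
```python
from h import *
settle(3)
```

```text
[0.5781 0.1679 0.1865] [ 3.114 -0.01   1.631] 0.0431 [ 2.8  1.3 -1.9] 8.0
[0.5737 0.1645 0.1761] [ 3.127 -0.005  1.63 ] 0.0425 [ -4.   -3.8 -11.1] 8.05
[0.573  0.1646 0.1783] [ 3.13  -0.004  1.629] 0.0431 [-0.7 -0.5 -0.3] 8.1
```

Request:
drive_tool --pt "50 0 0 -0.05 0"

```text
clock: 8.25
position: [0.5777, 0.1663, 0.1383]
tool_rot: [3.119, -0.008, 1.628]
force: [2.6, 1.6, -0.5]
grip_width: 0.0427
```

Run:
```python
from h import *
settle(4,'w13')
```

```text
[0.5777 0.1663 0.1383] [ 3.119 -0.008  1.628] 0.0427 [ 2.6  1.6 -0.5] 8.25
[0.5725 0.1652 0.1282] [ 3.131 -0.004  1.629] 0.0427 [ -5.5  -2.2 -11.1] 8.3
[0.572  0.165  0.1304] [ 3.133e+00 -3.000e-03  1.629e+00] 0.0427 [-1.3 -0.3  0.2] 8.35
[0.5733 0.1652 0.133 ] [ 3.13  -0.004  1.629] 0.0422 [0.7 0.  1.1] 8.4
```

View pics/w13.png

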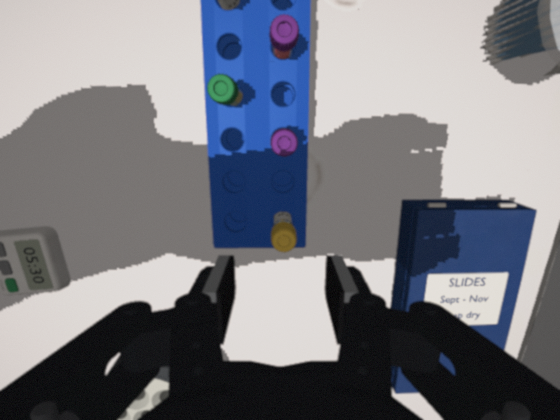

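Request:
drive_tool --pt "50 0.003 0.0015 -0.045 0"

```text
clock: 8.55
position: [0.5816, 0.1681, 0.0961]
tool_rot: [3.118, -0.008, 1.629]
force: [1.8, 0.5, -0.4]
grip_width: 0.0429
```

Run:
```python
from h import *
settle(4)
```

```text
[0.5816 0.1681 0.0961] [ 3.118 -0.008  1.629] 0.0429 [ 1.8  0.5 -0.4] 8.55
[0.5775 0.1675 0.087 ] [ 3.127 -0.005  1.63 ] 0.0424 [-7.3 -1.  -9.4] 8.6
[0.5765 0.1671 0.0886] [ 3.13  -0.004  1.629] 0.0425 [-0.6 -0.5  0.9] 8.65
[0.5772 0.1669 0.0905] [ 3.129 -0.004  1.629] 0.0427 [ 1.  -1.   0.9] 8.7
```

Request:
drive_tool --pt "50 0.002 0.0005 -0.018 0"

```text
clock: 8.85
position: [0.582, 0.168, 0.0776]
tool_rot: [3.122, -0.007, 1.629]
force: [1.2, -0.7, -0.1]
grip_width: 0.0429
```

Run:
```python
from h import *
settle(4,'w14')
```

```text
[0.582  0.168  0.0776] [ 3.122 -0.007  1.629] 0.0429 [ 1.2 -0.7 -0.1] 8.85
[0.5808 0.1679 0.0739] [ 3.125 -0.006  1.629] 0.0429 [-3.  -0.8 -3.8] 8.9
[0.5801 0.1677 0.074 ] [ 3.127 -0.005  1.629] 0.0427 [ 0.1 -0.1 -0.8] 8.95
[0.58   0.1676 0.0743] [ 3.127 -0.005  1.629] 0.0428 [-0.2 -0.7 -0.3] 9.0
```

View pics/w14.png

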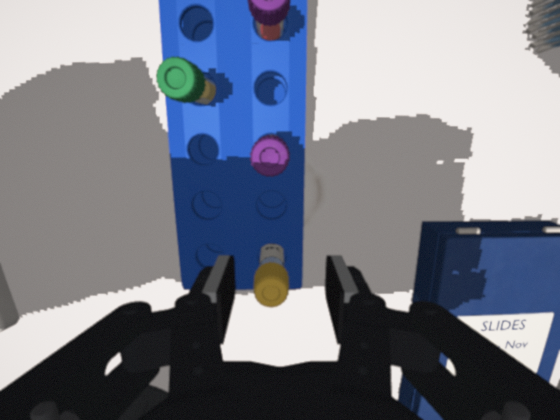

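Request:
drive_tool --pt "50 -0.0045 -0.0005 -0.009 0"

```text
clock: 9.15
position: [0.5767, 0.1673, 0.0669]
tool_rot: [3.124, -0.006, 1.629]
force: [-0.3, -0.2, -0.1]
grip_width: 0.0427
```

Run:
```python
from h import *
settle(3,'w15',(180,330,190,380),4)
```

```text
[0.5767 0.1673 0.0669] [ 3.124 -0.006  1.629] 0.0427 [-0.3 -0.2 -0.1] 9.15
[0.5748 0.1669 0.0648] [ 3.127 -0.005  1.629] 0.0428 [-1.3 -0.5 -1.3] 9.2
[0.5747 0.1669 0.0649] [ 3.128 -0.005  1.629] 0.0427 [ 0.5 -0.7  0.3] 9.25
```

View pics/w15.png

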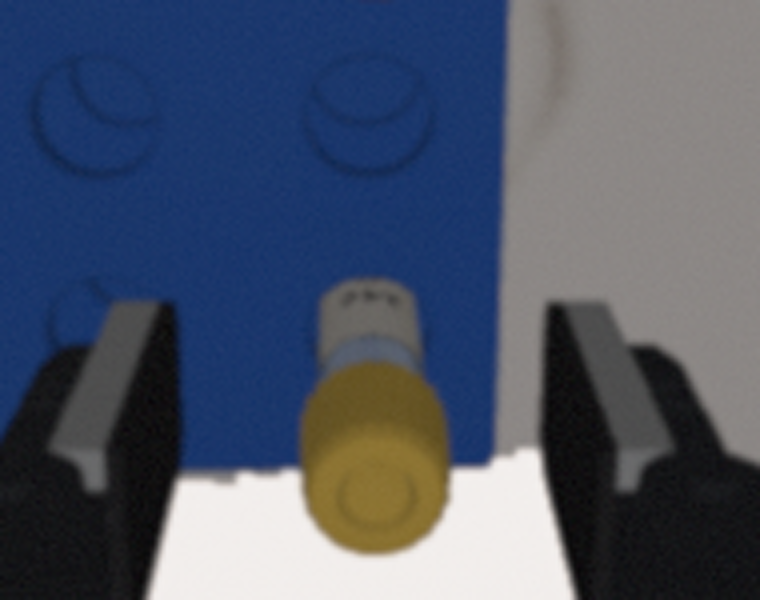

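The cap is about 2 mm right of the middle of the jaws. Correcting and closing.

Request:
drive_tool --pt "20 0.002 -0.001 0.0005 0" --pt "0 0 0 0 0" --pt "0 0 0 0 0" --pt "0 0 0 0 0"

```text
clock: 9.7
position: [0.5776, 0.1658, 0.0664]
tool_rot: [3.127, -0.005, 1.629]
force: [0.1, -0.7, 0.5]
grip_width: 0.0151
```

Request:
drive_tool --pt "0 0 0 0.03 0" --pt "0 0 0 0.045 0" --pt "0 0 0 0.045 0" --pt "0 0 0 0 0"

```text
clock: 10.1
position: [0.5765, 0.1651, 0.1896]
tool_rot: [3.129, -0.004, 1.628]
force: [0.4, 0.0, -0.9]
grip_width: 0.0154
```

Run:
```python
from h import *
settle(3,'w16')
```

```text
[0.5765 0.1651 0.1896] [ 3.129 -0.004  1.628] 0.0154 [ 0.4  0.  -0.9] 10.1
[0.5753 0.165  0.1871] [ 3.132e+00 -3.000e-03  1.628e+00] 0.015 [ 0.2  0.7 -0.5] 10.15
[0.5745 0.1649 0.1852] [ 3.135e+00 -2.000e-03  1.629e+00] 0.0153 [ 0.2  0.3 -0.3] 10.2
```

View pics/w16.png

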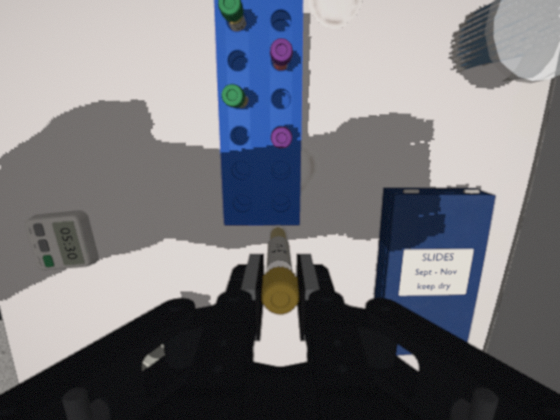

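Lifted. Carrying to the opposite well of the white bucket at (0.459,0.0075).

Request:
drive_tool --pt "0 -0.023 -0.031 0.002 0" --pt "0 -0.023 -0.031 0.002 0" --pt "0 -0.023 -0.031 0 0" --pt "0 -0.023 -0.031 0 0" --pt "0 -0.023 -0.031 0 0" --pt "0 0 0 0 0"

```text
clock: 10.85
position: [0.4496, 0.0053, 0.1802]
tool_rot: [-3.134, 0.001, 1.631]
force: [0.6, 0.7, -0.6]
grip_width: 0.0149
```

Run:
```python
from h import *
settle(4)
```

```text
[0.4496 0.0053 0.1802] [-3.134e+00  1.000e-03  1.631e+00] 0.0149 [ 0.6  0.7 -0.6] 10.85
[0.451  0.0071 0.1803] [-3.135e+00  1.000e-03  1.633e+00] 0.015 [ 0.2  0.3 -0.7] 10.9
[0.4522 0.0084 0.1804] [-3.136e+00  1.000e-03  1.635e+00] 0.015 [0.6 0.4 0.4] 10.95
[0.4529 0.0091 0.1806] [-3.137e+00  1.000e-03  1.636e+00] 0.0151 [-0.6  0.7  0.5] 11.0
```

Request:
drive_tool --pt "0 0.0055 -0.002 -0.04 0"

```text
clock: 11.15
position: [0.4614, 0.0088, 0.1427]
tool_rot: [3.14, -0.001, 1.638]
force: [2.6, 0.9, -0.8]
grip_width: 0.0151
```

Run:
```python
from h import *
settle(5,'w17',(100,320,190,370),2.7)
```

```text
[0.4614 0.0088 0.1427] [ 3.140e+00 -1.000e-03  1.638e+00] 0.0151 [ 2.6  0.9 -0.8] 11.15
[0.4586 0.0084 0.1355] [-3.135e+00  1.000e-03  1.639e+00] 0.0151 [ -4.9   0.5 -10.6] 11.2
[0.4575 0.0081 0.1374] [-3.132e+00  2.000e-03  1.638e+00] 0.0147 [-0.5 -0.2  0.1] 11.25
[0.4578 0.0078 0.1392] [-3.133e+00  1.000e-03  1.637e+00] 0.0151 [ 0.5 -0.4  0.2] 11.3
[0.4584 0.0077 0.1405] [-3.135e+00  1.000e-03  1.637e+00] 0.0151 [-0.8  0.2 -0.2] 11.35
```

View pics/w17.png

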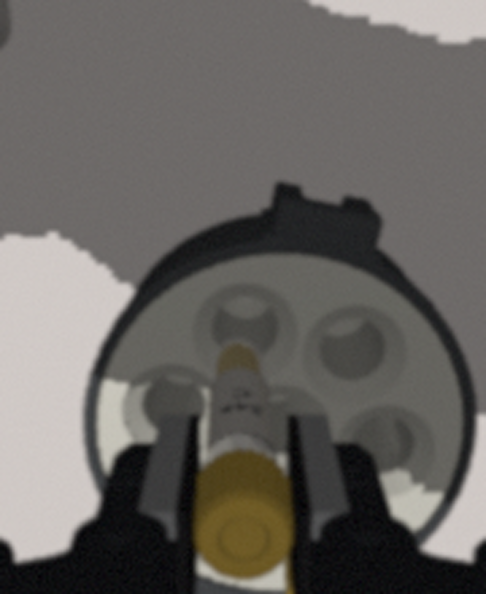

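The foot at (238,355) will descend onto the mouth at (246,325), so I nudge +1 mm in x and lower.

Request:
drive_tool --pt "0 0.001 0 -0.035 0"

```text
clock: 11.5
position: [0.4626, 0.0083, 0.1097]
tool_rot: [3.139, -0.0, 1.637]
force: [1.8, 1.1, 0.1]
grip_width: 0.0149
```

Run:
```python
from h import *
settle(4,'w18',(100,320,190,370),2.7)
```

```text
[0.4626 0.0083 0.1097] [ 3.139 -0.     1.637] 0.0149 [1.8 1.1 0.1] 11.5
[0.4598 0.0084 0.1039] [-3.137e+00  1.000e-03  1.638e+00] 0.015 [-5.3  1.1 -8.3] 11.55
[0.459  0.0081 0.1053] [-3.134e+00  1.000e-03  1.637e+00] 0.0149 [-0.8  0.2 -0.5] 11.6
[0.4593 0.0078 0.1066] [-3.135e+00  1.000e-03  1.637e+00] 0.0152 [0.2 1.1 0.9] 11.65
```

View pics/w18.png

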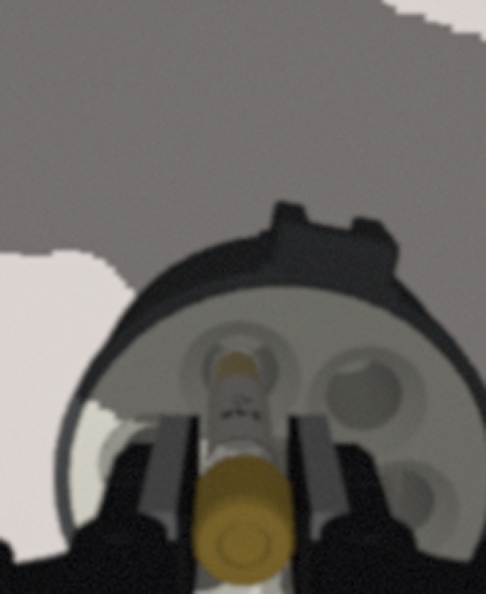

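The foot is in the bore, centred. Lowering the last 33 mm.

Request:
drive_tool --pt "0 0 0 -0.033 0"

```text
clock: 11.8
position: [0.4625, 0.0081, 0.0779]
tool_rot: [3.14, -0.0, 1.637]
force: [1.9, 0.5, -1.2]
grip_width: 0.0151
```

Run:
```python
from h import *
settle(4)
```

```text
[0.4625 0.0081 0.0779] [ 3.14  -0.     1.637] 0.0151 [ 1.9  0.5 -1.2] 11.8
[0.4598 0.0082 0.0727] [-3.137e+00  1.000e-03  1.637e+00] 0.0153 [-6.6  1.  -6.6] 11.85
[0.4592 0.0078 0.074 ] [-3.135e+00  1.000e-03  1.637e+00] 0.0151 [ 0.3 -0.1  0.4] 11.9
[0.4596 0.0076 0.0751] [-3.135e+00  1.000e-03  1.636e+00] 0.0153 [-0.2 -0.9 -0.3] 11.95
```

Request:
drive_tool --pt "50 0 0 -0.002 0" --pt "50 0 0 0 0" --pt "50 0 0 0 0" --pt "50 0 0 0.03 0" --pt "50 0 0 0.045 0" --pt "50 0 0 0.045 0"

```text
clock: 12.6
position: [0.4589, 0.0071, 0.1979]
tool_rot: [-3.133, 0.002, 1.636]
force: [0.7, 0.0, 0.4]
grip_width: 0.0426
```

Run:
```python
from h import *
settle(4,'w19')
```

```text
[0.4589 0.0071 0.1979] [-3.133e+00  2.000e-03  1.636e+00] 0.0426 [0.7 0.  0.4] 12.6
[0.4614 0.0069 0.2041] [-3.14   0.     1.634] 0.043 [ 5.1 -1.4 10.4] 12.65
[0.4616 0.0074 0.2013] [-3.141 -0.     1.636] 0.0423 [ 0.5 -0.1 -2. ] 12.7
[0.4607 0.0077 0.199 ] [-3.139  0.     1.636] 0.0429 [ 0.2  0.1 -0.3] 12.75
```

View pics/w19.png

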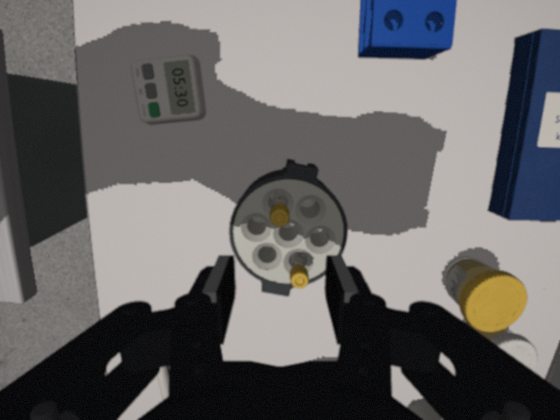

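Both yellow tubes, at (279,213) and (300,277), stand in opposite wells across the middle one at (289,232). Next, the middle green tube at about (0.5374,0.2505).

Request:
drive_tool --pt "50 0.013 0.04 0 0" --pt "50 0.013 0.04 0 0" --pt "50 0.013 0.04 0 0" --pt "50 0.013 0.04 0 0" --pt "50 0.013 0.04 0 0" --pt "50 0.011 0.034 0 0"

```text
clock: 13.4
position: [0.5339, 0.2448, 0.1926]
tool_rot: [-3.128, 0.004, 1.627]
force: [0.3, -0.6, 0.9]
grip_width: 0.0428
```

Run:
```python
from h import *
settle(5)
```

```text
[0.5339 0.2448 0.1926] [-3.128  0.004  1.627] 0.0428 [ 0.3 -0.6  0.9] 13.4
[0.5342 0.2508 0.192 ] [-3.128e+00  2.000e-03  1.632e+00] 0.043 [-5.4  6.4 -1.4] 13.45
[0.5336 0.2476 0.1919] [-3.128e+00  3.000e-03  1.632e+00] 0.0429 [-1.4  0.5 -0.3] 13.5
[0.5335 0.2446 0.192 ] [-3.128  0.004  1.629] 0.0428 [ 0.1 -1.  -0.6] 13.55
[0.5335 0.2427 0.1924] [-3.128  0.005  1.627] 0.0423 [-0.4 -0.5  0.1] 13.6
```

Request:
drive_tool --pt "50 0.003 0.006 -0.035 0" --pt "50 0 0 -0.035 0"

```text
clock: 13.85
position: [0.5387, 0.2464, 0.1247]
tool_rot: [-3.134, 0.002, 1.623]
force: [0.1, 0.1, -0.4]
grip_width: 0.0428
```

Run:
```python
from h import *
settle(5,'w20')
```

```text
[0.5387 0.2464 0.1247] [-3.134e+00  2.000e-03  1.623e+00] 0.0428 [ 0.1  0.1 -0.4] 13.85
[0.5365 0.2447 0.1197] [-3.129  0.006  1.622] 0.0429 [-3.8 -2.4 -6.6] 13.9
[0.5366 0.2446 0.1221] [-3.128  0.006  1.622] 0.0425 [ 1.1 -0.5  0.5] 13.95
[0.5377 0.2451 0.1245] [-3.13   0.005  1.622] 0.0427 [-0.5  0.3  0.7] 14.0
[0.5387 0.2457 0.1261] [-3.133  0.004  1.622] 0.043 [ 0.  -0.7  0.7] 14.05
```

View pics/w20.png

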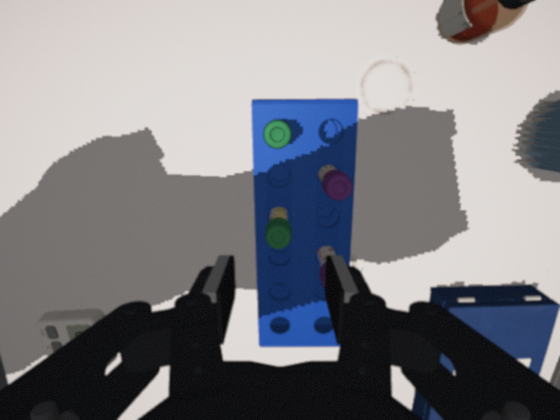

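Run:
```python
from h import *
ci=bot.camera_info('wrist');ci['cam_to_world']=np.load('ci.npy')
im=cv2.imread('pics/w20raw.png')
cv2.imwrite('pics/w20z.png',cv2.resize(im[200:260,250:310],None,fx=8,fy=8,interpolation=cv2.INTER_CUBIC))
print(back(ci,[[278.5,236]],.092), proj(ci,[[.5374,.2505,.092]]),bot.observe()['position'])
```

```text
[[0.5376405  0.25230493 0.092     ]] [[277.92284597 238.92503674]] [0.53913126 0.24620899 0.12686134]
```

View pics/w20z.png

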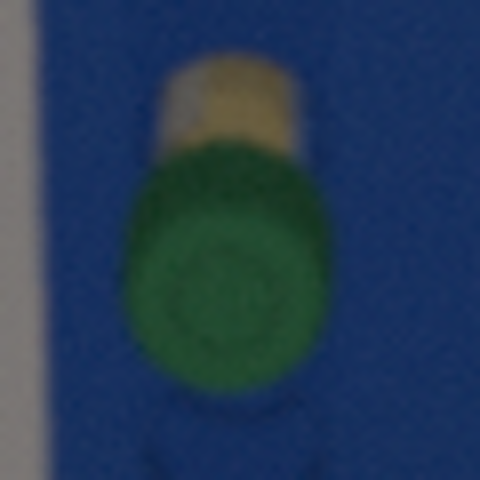

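Green cap centre at (278.5,237), i.e. (0.5376,0.2515). Descending.

Request:
drive_tool --pt "50 -0.001 0.005 -0.042 0.005"

```text
clock: 14.2
position: [0.5419, 0.2519, 0.0902]
tool_rot: [3.14, -0.001, 1.626]
force: [1.5, 1.4, -0.8]
grip_width: 0.0428
```

Run:
```python
from h import *
settle(4)
```

```text
[0.5419 0.2519 0.0902] [ 3.140e+00 -1.000e-03  1.626e+00] 0.0428 [ 1.5  1.4 -0.8] 14.2
[0.5375 0.2516 0.0818] [-3.134e+00  2.000e-03  1.628e+00] 0.0427 [-6.  -0.6 -8.7] 14.25
[0.5368 0.2511 0.0833] [-3.131  0.004  1.628] 0.0427 [-1.4  0.7 -0.5] 14.3
[0.5376 0.2509 0.0851] [-3.132e+00  3.000e-03  1.628e+00] 0.0425 [ 0.1 -0.7  0.7] 14.35
```

Request:
drive_tool --pt "50 0 0 -0.02 0"

```text
clock: 14.5
position: [0.5407, 0.2516, 0.0701]
tool_rot: [-3.139, 0.0, 1.627]
force: [0.2, 1.6, 0.0]
grip_width: 0.0426
```

Run:
```python
from h import *
settle(4,'w21',(180,330,190,380),4)
```

```text
[0.5407 0.2516 0.0701] [-3.139  0.     1.627] 0.0426 [0.2 1.6 0. ] 14.5
[0.5389 0.2509 0.0664] [-3.135e+00  2.000e-03  1.627e+00] 0.0424 [-3.8 -1.2 -4.5] 14.55
[0.5385 0.2507 0.067 ] [-3.134e+00  3.000e-03  1.627e+00] 0.043 [-0.8 -0.7  0.7] 14.6
[0.5388 0.2509 0.0676] [-3.135e+00  3.000e-03  1.627e+00] 0.0426 [0.2 0.3 0.3] 14.65
```

View pics/w21.png

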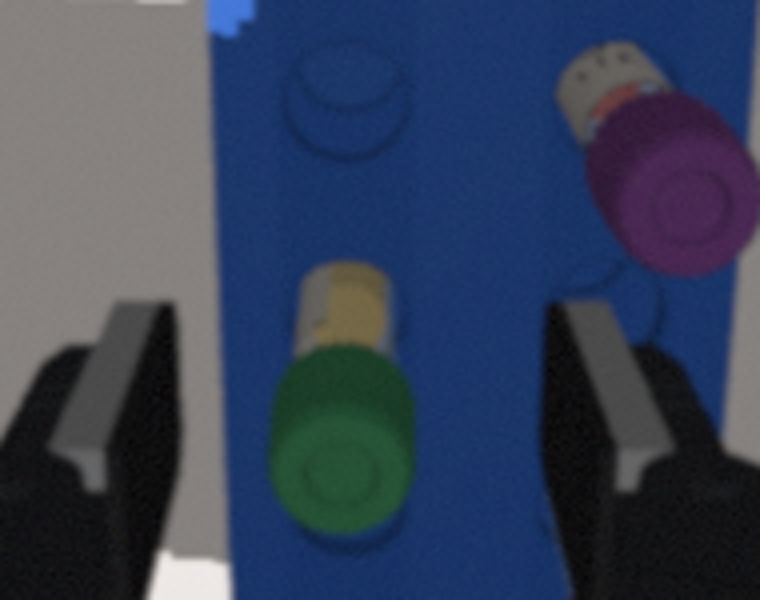

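The cap sits about 2 mm left of the middle. Correcting, closing and lifting.

Request:
drive_tool --pt "20 -0.002 0 -0.002 0" --pt "0 0 0 0 0" --pt "0 0 0 0 0" --pt "0 0 0 0 0"

```text
clock: 15.1
position: [0.5383, 0.2515, 0.0695]
tool_rot: [-3.139, 0.0, 1.627]
force: [0.5, 0.2, -0.4]
grip_width: 0.0148
```

Request:
drive_tool --pt "0 0 0 0.03 0" --pt "0 0 0 0.045 0" --pt "0 0 0 0.045 0"

```text
clock: 15.4
position: [0.5351, 0.2498, 0.1879]
tool_rot: [-3.13, 0.005, 1.627]
force: [0.0, 1.3, 0.4]
grip_width: 0.0153
```

Run:
```python
from h import *
settle(4,'w22')
```

```text
[0.5351 0.2498 0.1879] [-3.13   0.005  1.627] 0.0153 [0.  1.3 0.4] 15.4
[0.5378 0.2507 0.1951] [-3.137e+00  1.000e-03  1.626e+00] 0.0152 [4.2 2.2 9.8] 15.45
[0.5379 0.2509 0.1923] [-3.138e+00  1.000e-03  1.626e+00] 0.0145 [ 0.8  0.8 -1. ] 15.5
[0.5368 0.2508 0.1895] [-3.135e+00  2.000e-03  1.627e+00] 0.0151 [-0.3 -1.2 -1.2] 15.55
```

View pics/w22.png

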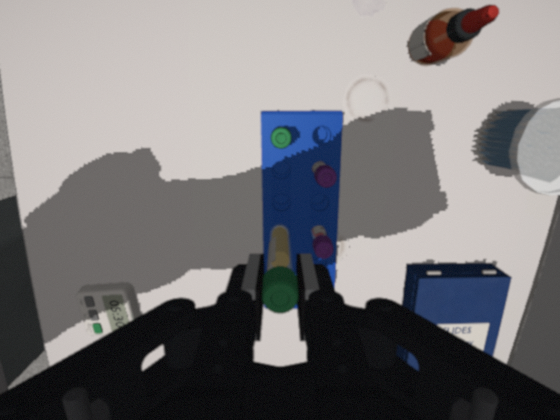

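The green tube is lifted. Carrying it over to the red bucket.

Request:
drive_tool --pt "0 -0.001 -0.03 0.002 0" --pt "0 -0.001 -0.045 0.001 0" --pt "0 -0.001 -0.045 0 0" --pt "0 -0.001 -0.045 0 0" --pt "0 -0.001 -0.045 0 0" --pt "0 -0.001 -0.045 0 0" --pt "0 -0.001 -0.045 0 0" --pt "0 -0.001 -0.045 0 0" --pt "0 -0.001 -0.045 0 0" --pt "0 -0.001 -0.045 0 0" --pt "0 -0.001 -0.04 0 0" --pt "0 -0.001 -0.03 0 0"

```text
clock: 16.8
position: [0.512, -0.2677, 0.1768]
tool_rot: [-3.111, 0.003, 1.638]
force: [0.3, 0.4, -0.2]
grip_width: 0.015
```

Run:
```python
from h import *
settle(6,'w23')
```

```text
[ 0.512  -0.2677  0.1768] [-3.111e+00  3.000e-03  1.638e+00] 0.015 [ 0.3  0.4 -0.2] 16.8
[ 0.5108 -0.2725  0.1768] [-3.111  0.005  1.634] 0.0154 [-6.1 -5.4 -0.9] 16.85
[ 0.5112 -0.2697  0.1767] [-3.111  0.004  1.634] 0.0149 [ 0.4  1.  -0.3] 16.9
[ 0.5119 -0.2671  0.1766] [-3.111e+00  3.000e-03  1.636e+00] 0.0152 [ 1.1  0.9 -0.8] 16.95
[ 0.5125 -0.2654  0.1767] [-3.111e+00  2.000e-03  1.638e+00] 0.015 [0.3 0.8 0.2] 17.0
[ 0.5129 -0.2645  0.177 ] [-3.112e+00  2.000e-03  1.640e+00] 0.0149 [-0.4  0.7  0.4] 17.05
```

View pics/w23.png

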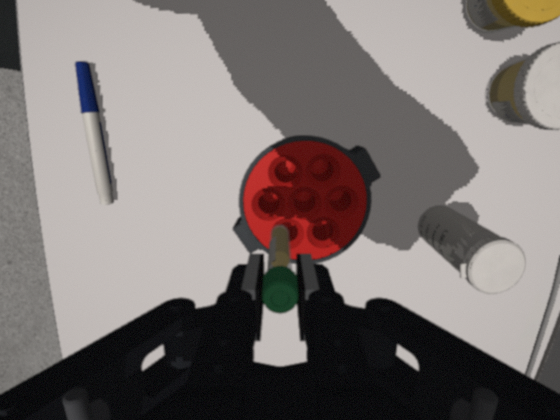

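Run:
```python
from h import *
im=cv2.imread('pics/w23raw.png')
cv2.imwrite('pics/w23z.png',cv2.resize(im[130:270,230:380],None,fx=4,fy=4,interpolation=cv2.INTER_CUBIC))
```

```text
(no output)
```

View pics/w23z.png

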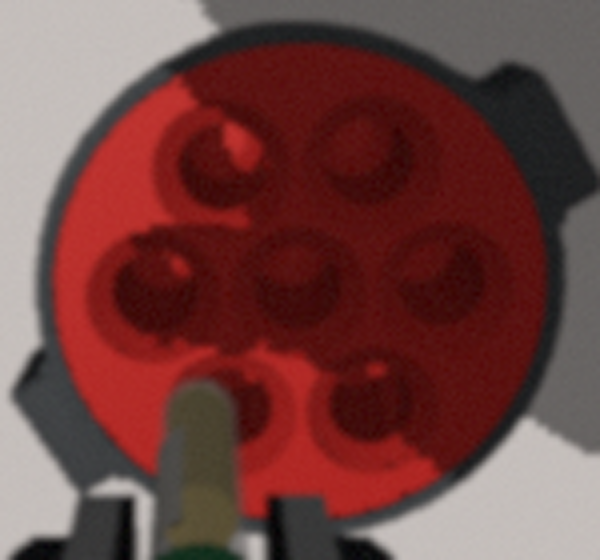

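Run:
```python
from h import *
ci=bot.camera_info('wrist');ci['cam_to_world']=np.load('ci.npy')
w=(np.array([(297,279),(443,273),(371,153),(222,161),(153,292),(228,412),(370,405)])-1.5)/4+[230,130]
P=back(ci,w,.060)[:,:2];R,t,th,e=fit2(W7,P);print(t,th,(e*1000).round(1))
print((W7@R.T+t).round(4),bot.observe()['position'],bot.observe()['tool_rot'])
```

```text
[ 0.52899141 -0.25587761] 0.11923712598727977 [[ 0.2 -1. ]
 [ 0.5 -1. ]
 [-0.3 -0.2]
 [-0.8  0. ]
 [-0.4  0.4]
 [ 0.3  1.1]
 [ 0.5  0.8]]
[[ 0.529  -0.2559]
 [ 0.5588 -0.2523]
 [ 0.5408 -0.2283]
 [ 0.511  -0.2319]
 [ 0.4992 -0.2594]
 [ 0.5172 -0.2835]
 [ 0.547  -0.2799]] [ 0.51315515 -0.26401543  0.17722053] [-3.11215419e+00  1.73899801e-03  1.64041125e+00]
```

Wrist fit of the red bucket: centre (0.529,-0.256). The target well is at (0.5175,-0.2835), its opposite at (0.541,-0.228).

Request:
drive_tool --pt "0 0.005 -0.02 0 0" --pt "0 0 0 -0.02 0" --pt "0 0 0 -0.02 0"

```text
clock: 17.4
position: [0.5207, -0.2809, 0.1377]
tool_rot: [-3.115, 0.002, 1.646]
force: [-1.0, 0.5, -0.1]
grip_width: 0.0152
```

Run:
```python
from h import *
settle(6,'w24',(100,320,190,370),2.7)
```

```text
[ 0.5207 -0.2809  0.1377] [-3.115e+00  2.000e-03  1.646e+00] 0.0152 [-1.   0.5 -0.1] 17.4
[ 0.5196 -0.2803  0.1348] [-3.112  0.     1.647] 0.0152 [-2.6  0.9 -3.4] 17.45
[ 0.5195 -0.2805  0.1363] [-3.112  0.     1.646] 0.0147 [-1.1  0.5 -0.1] 17.5
[ 0.5199 -0.281   0.1377] [-3.113e+00  1.000e-03  1.646e+00] 0.0154 [ 0.2 -0.4  0.3] 17.55
[ 0.5203 -0.2815  0.1386] [-3.114e+00  2.000e-03  1.646e+00] 0.0151 [0.1 0.  1. ] 17.6
[ 0.5205 -0.2818  0.1391] [-3.115e+00  2.000e-03  1.645e+00] 0.0151 [0.6 0.1 0.9] 17.65
```

View pics/w24.png

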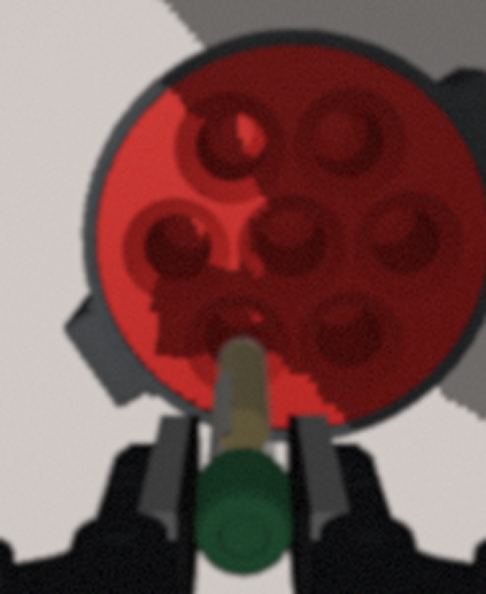

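Request:
drive_tool --pt "0 -0.001 -0.0015 -0.038 0"

```text
clock: 17.8
position: [0.5227, -0.2847, 0.1057]
tool_rot: [-3.124, 0.006, 1.646]
force: [1.1, -0.1, -1.1]
grip_width: 0.015
```

Run:
```python
from h import *
settle(5,'w25',(100,320,190,370),2.7)
```

```text
[ 0.5227 -0.2847  0.1057] [-3.124  0.006  1.646] 0.015 [ 1.1 -0.1 -1.1] 17.8
[ 0.5193 -0.2829  0.0982] [-3.116e+00  2.000e-03  1.646e+00] 0.0154 [-4.   2.1 -8.8] 17.85
[ 0.5186 -0.2826  0.0995] [-3.113e+00  1.000e-03  1.646e+00] 0.0147 [-1.5  0.1 -1.1] 17.9
[ 0.5191 -0.2831  0.1011] [-3.114e+00  1.000e-03  1.645e+00] 0.0152 [-0.4  0.6  0.3] 17.95
[ 0.5197 -0.2835  0.1022] [-3.116e+00  2.000e-03  1.645e+00] 0.015 [-0.1  0.3  0.8] 18.0
```

View pics/w25.png

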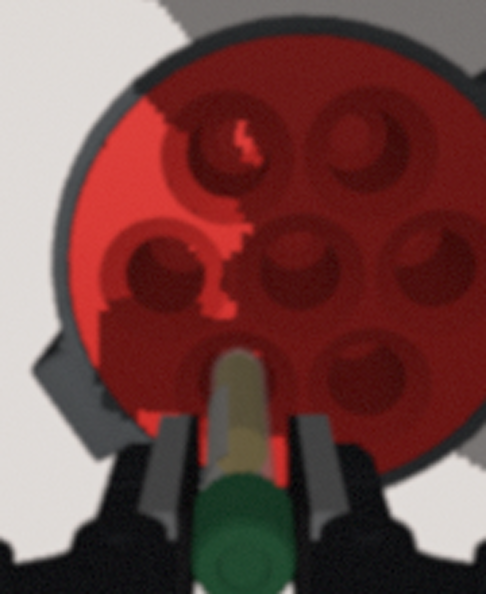

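Run:
```python
from h import *
settle(2,'w26',(210,330,230,330),5)
```

```text
[ 0.5201 -0.2837  0.1027] [-3.117e+00  3.000e-03  1.645e+00] 0.0153 [ 0.2 -0.3 -0.3] 18.05
[ 0.5202 -0.2838  0.1028] [-3.117e+00  3.000e-03  1.645e+00] 0.0152 [ 0.   0.2 -0.9] 18.1
```

View pics/w26.png

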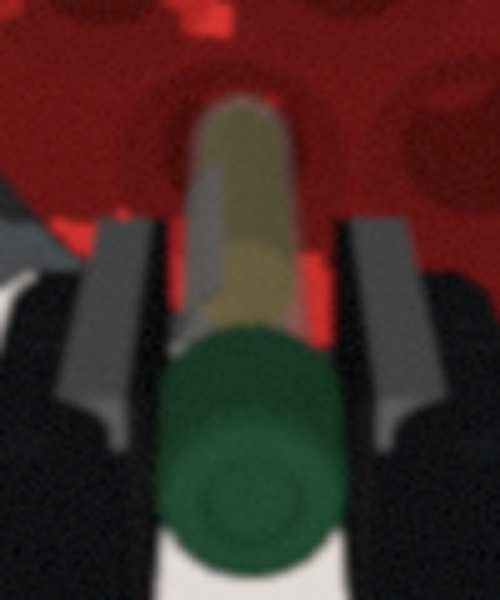

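Run:
```python
from h import *
ci=bot.camera_info('wrist')
f=np.array([[242,98]])/5+[230,210]
for z in(.03,.036,.045,.055): print('far edge of foot',z,back(ci,f,z))
c=np.array([[250,490]])/5+[230,210]
for z in(.124,.129,.134): print('cap',z,back(ci,c,z))
for s in (.0,.004,.008):
  t=np.array([.5202,-.2838,.1028+s]); print(s,proj(ci,[t+[0,0,.0225],t-[0,0,.0655]]))
# rim of mouth, bore
th=np.linspace(0,2*np.pi,9)[:-1]
m=(np.array([(237,165)]))/5+[230,210]
print('mouth approx',back(ci,m,.06))
im=cv2.imread('pics/w26raw.png')
for r,z in((.014,.06),(.009,.055)):
    pts=proj(ci,np.array([[.5175+r*np.cos(a),-.2835+r*np.sin(a),z] for a in np.linspace(0,6.28,40)]))
    cv2.polylines(im,[np.round(pts*8).astype(int)],True,(255,255,255),1,cv2.LINE_AA,3)
cv2.imwrite('pics/w26o.png',cv2.resize(im[150:330,200:360],None,fx=3.3,fy=3.3,interpolation=cv2.INTER_CUBIC))
```

```text
far edge of foot 0.03 [[ 0.51816367 -0.28664859  0.03      ]]
far edge of foot 0.036 [[ 0.51818379 -0.2845848   0.036     ]]
far edge of foot 0.045 [[ 0.51821398 -0.28148911  0.045     ]]
far edge of foot 0.055 [[ 0.51824752 -0.27804945  0.055     ]]
cap 0.124 [[ 0.52174558 -0.28925695  0.124     ]]
cap 0.129 [[ 0.52162739 -0.28609352  0.129     ]]
cap 0.134 [[ 0.5215092  -0.28293009  0.134     ]]
0.0 [[277.19919624 298.00393301]
 [281.42089505 229.36267719]]
0.004 [[276.87972134 303.1891058 ]
 [281.30053029 231.32280205]]
0.008 [[276.54139235 308.67884115]
 [281.17579731 233.35387239]]
mouth approx [[ 0.51829381 -0.2849408   0.06      ]]
```

View pics/w26o.png

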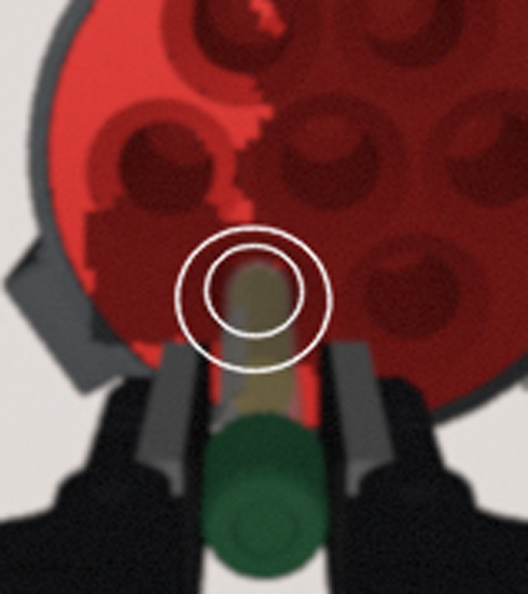

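The cap has slid up about 8 mm in the grip (cap centre now at row 308), so the foot seems to be caught on the countersink, about 3 mm too far to -y. I raise slightly, shift +y and try again gently.

Request:
drive_tool --pt "0 -0.001 0.003 0.005 0"

```text
clock: 18.25
position: [0.5193, -0.2809, 0.1085]
tool_rot: [-3.118, 0.003, 1.645]
force: [-0.0, -0.5, -0.7]
grip_width: 0.0152
```

Run:
```python
from h import *
settle(3)
```

```text
[ 0.5193 -0.2809  0.1085] [-3.118e+00  3.000e-03  1.645e+00] 0.0152 [-0.  -0.5 -0.7] 18.25
[ 0.5197 -0.2806  0.1097] [-3.119  0.004  1.645] 0.0152 [ 1.2 -0.6  1.4] 18.3
[ 0.5198 -0.2807  0.1094] [-3.119  0.004  1.645] 0.0154 [-1.1 -2.2  4. ] 18.35
```

Request:
drive_tool --pt "0 0 0 -0.015 0"

```text
clock: 18.5
position: [0.5208, -0.2813, 0.0954]
tool_rot: [-3.122, 0.005, 1.646]
force: [-0.8, -1.7, 0.3]
grip_width: 0.0153
```

Run:
```python
from h import *
settle(5,'w27',(210,330,230,330),5)
```

```text
[ 0.5208 -0.2813  0.0954] [-3.122  0.005  1.646] 0.0153 [-0.8 -1.7  0.3] 18.5
[ 0.5195 -0.2806  0.0922] [-3.119  0.004  1.646] 0.0154 [-1.9 -0.9 -3.8] 18.55
[ 0.5191 -0.2804  0.0925] [-3.117e+00  3.000e-03  1.646e+00] 0.0153 [-1.3 -0.6 -1.6] 18.6
[ 0.5192 -0.2806  0.093 ] [-3.117e+00  3.000e-03  1.645e+00] 0.0153 [ 0.3 -1.8 -0.8] 18.65
[ 0.5193 -0.2808  0.0934] [-3.118e+00  3.000e-03  1.645e+00] 0.0155 [-0.8 -1.9 -0.9] 18.7
```

View pics/w27.png

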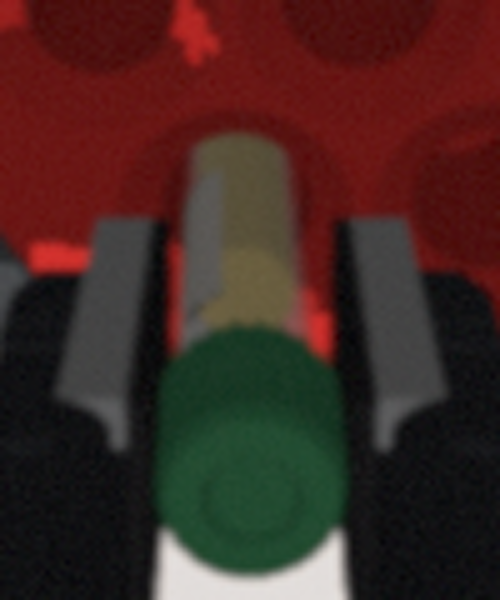

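No further slip; the tube is entering the bore. Lowering 18 mm more.

Request:
drive_tool --pt "0 0 0 -0.018 0"

```text
clock: 18.85
position: [0.5205, -0.2817, 0.0773]
tool_rot: [-3.121, 0.005, 1.645]
force: [-1.2, -3.2, 1.5]
grip_width: 0.0151
```

Run:
```python
from h import *
settle(5,'w28',(210,330,230,330),5)
```

```text
[ 0.5205 -0.2817  0.0773] [-3.121  0.005  1.645] 0.0151 [-1.2 -3.2  1.5] 18.85
[ 0.519  -0.2808  0.0737] [-3.117e+00  3.000e-03  1.645e+00] 0.0153 [-1.5 -1.8 -5.8] 18.9
[ 0.5186 -0.2807  0.0744] [-3.116e+00  3.000e-03  1.645e+00] 0.0149 [-1.3 -2.1 -1.9] 18.95
[ 0.5188 -0.2809  0.0752] [-3.117e+00  3.000e-03  1.645e+00] 0.0151 [-3.1 -2.1 -0.3] 19.0
[ 0.5191 -0.2811  0.0758] [-3.117  0.004  1.645] 0.0155 [-1.3 -1.9 -1.3] 19.05
```

View pics/w28.png

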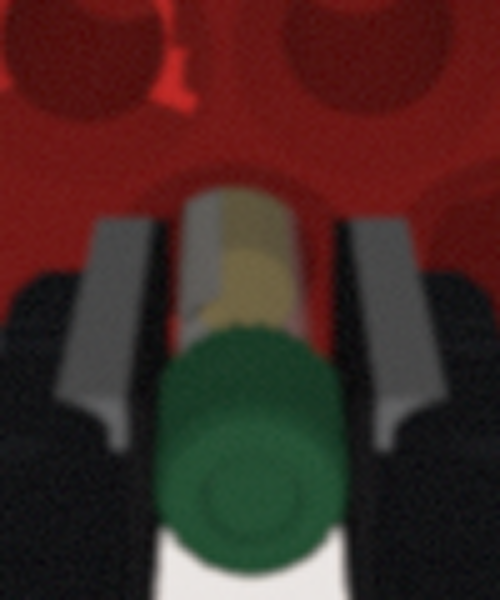

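Deep in the bore (foot about 18 mm up). Lowering slightly more while releasing, then up.

Request:
drive_tool --pt "0 0 0 -0.006 0" --pt "50 0 0 0 0" --pt "50 0 0 0 0" --pt "50 0 0 0 0" --pt "50 0 0 0.03 0" --pt "50 0 0 0.045 0" --pt "50 0 0 0.045 0"

```text
clock: 19.8
position: [0.5178, -0.2786, 0.1897]
tool_rot: [-3.112, -0.001, 1.646]
force: [0.7, -1.1, 0.1]
grip_width: 0.0428
```

Run:
```python
from h import *
settle(4,'w29')
```

```text
[ 0.5178 -0.2786  0.1897] [-3.112e+00 -1.000e-03  1.646e+00] 0.0428 [ 0.7 -1.1  0.1] 19.8
[ 0.5201 -0.2802  0.1969] [-3.119e+00  3.000e-03  1.645e+00] 0.043 [ 4.5 -2.2  9.9] 19.85
[ 0.5203 -0.2801  0.194 ] [-3.120e+00  3.000e-03  1.646e+00] 0.0426 [-0.1 -1.  -0.3] 19.9
[ 0.5195 -0.2793  0.1913] [-3.117e+00  2.000e-03  1.646e+00] 0.0427 [ 0.1  0.  -0.2] 19.95
```

View pics/w29.png

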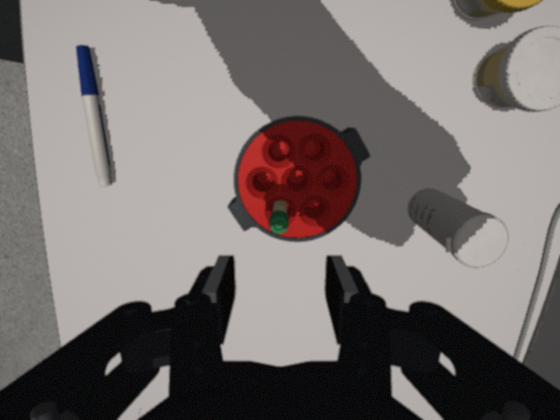

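Released: the green tube stands at (280,215) in the red bucket. Back for the last green tube at about (0.534,0.308).

Request:
drive_tool --pt "50 0.001 0.03 0 0" --pt "50 0.001 0.045 0 0" --pt "50 0.001 0.045 0 0" --pt "50 0.001 0.045 0 0" --pt "50 0.001 0.045 0 0" --pt "50 0.001 0.045 0 0" --pt "50 0.001 0.045 0 0" --pt "50 0.001 0.045 0 0" --pt "50 0.001 0.045 0 0" --pt "50 0.001 0.045 0 0" --pt "50 0.001 0.045 0 0" --pt "50 0.001 0.045 0 0"

```text
clock: 21.2
position: [0.5198, 0.2609, 0.1767]
tool_rot: [-3.095, 0.004, 1.638]
force: [0.8, 0.2, 1.2]
grip_width: 0.0426
```

Request:
drive_tool --pt "50 0.001 0.03 0 0" --pt "50 0.0 0.0 0 0" --pt "50 0.0 0.0 -0.03 0" --pt "50 0 0 0 0"

```text
clock: 21.6
position: [0.5162, 0.2991, 0.1406]
tool_rot: [-3.088, 0.005, 1.648]
force: [-0.6, -1.0, 0.1]
grip_width: 0.0427
```

Run:
```python
from h import *
settle(6,'w30')
```

```text
[0.5162 0.2991 0.1406] [-3.088  0.005  1.648] 0.0427 [-0.6 -1.   0.1] 21.6
[0.5175 0.2991 0.1428] [-3.091  0.004  1.647] 0.0428 [ 0.4 -0.4  0.5] 21.65
[0.5184 0.2991 0.1442] [-3.092e+00  3.000e-03  1.646e+00] 0.0426 [-0.3 -0.6  0.1] 21.7
[0.5189 0.2993 0.145 ] [-3.094e+00  3.000e-03  1.646e+00] 0.0426 [-0.6  1.1  0.5] 21.75
[0.5191 0.2994 0.1453] [-3.094e+00  2.000e-03  1.646e+00] 0.0429 [ 0.  -0.6  0.6] 21.8
[0.5191 0.2996 0.1455] [-3.095e+00  2.000e-03  1.646e+00] 0.0427 [-0.2 -0.2  0.4] 21.85
```

View pics/w30.png

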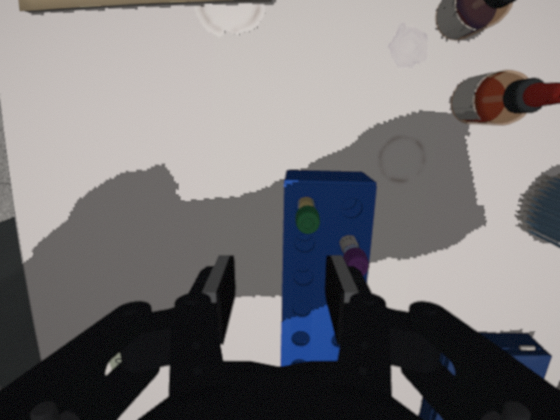

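The last green cap is at (308,220); the tool tilt has grown to 0.047 rad. I reduce it with an up move followed by several consecutive down rows, while aligning.

Request:
drive_tool --pt "50 0.01 0.009 0.05 -0.008"

```text
clock: 22.0
position: [0.526, 0.3064, 0.1896]
tool_rot: [-3.088, 0.006, 1.638]
force: [1.2, 0.6, -0.4]
grip_width: 0.0429
```

Run:
```python
from h import *
settle(5)
```

```text
[0.526  0.3064 0.1896] [-3.088  0.006  1.638] 0.0429 [ 1.2  0.6 -0.4] 22.0
[0.5314 0.3097 0.2002] [-3.100e+00 -1.000e-03  1.637e+00] 0.0428 [1.9 1.9 9.5] 22.05
[0.5316 0.3096 0.1983] [-3.102e+00 -2.000e-03  1.638e+00] 0.0429 [ 0.3 -0.6 -0.2] 22.1
[0.5303 0.309  0.1959] [-3.100e+00 -1.000e-03  1.638e+00] 0.0429 [-0.3 -0.1 -1.1] 22.15
[0.5292 0.3085 0.1943] [-3.097  0.     1.638] 0.0425 [-0.   0.3 -0.3] 22.2
```

Request:
drive_tool --pt "50 0 0 -0.018 0" --pt "50 0 0 -0.018 0" --pt "50 0 0 -0.018 0" --pt "50 0 0 -0.006 0"

```text
clock: 22.65
position: [0.5274, 0.3069, 0.1305]
tool_rot: [-3.094, 0.001, 1.638]
force: [-0.4, -0.9, -0.8]
grip_width: 0.0427
```

Run:
```python
from h import *
settle(5)
```

```text
[0.5274 0.3069 0.1305] [-3.094e+00  1.000e-03  1.638e+00] 0.0427 [-0.4 -0.9 -0.8] 22.65
[0.5274 0.3069 0.1303] [-3.094e+00  2.000e-03  1.638e+00] 0.0427 [-0.1 -0.5 -2.1] 22.7
[0.5279 0.3072 0.1316] [-3.095e+00  1.000e-03  1.638e+00] 0.0427 [ 0.7 -0.1 -0.1] 22.75
[0.5284 0.3074 0.1325] [-3.096  0.     1.638] 0.0427 [1.  0.9 1. ] 22.8
[0.5287 0.3076 0.133 ] [-3.097 -0.     1.638] 0.0429 [0.3 0.1 0.8] 22.85
```

Request:
drive_tool --pt "50 0 0 0.05 0"

```text
clock: 23.0
position: [0.5265, 0.3068, 0.179]
tool_rot: [-3.091, 0.004, 1.638]
force: [0.7, 0.6, -0.2]
grip_width: 0.0425
```

Run:
```python
from h import *
settle(4)
```

```text
[0.5265 0.3068 0.179 ] [-3.091  0.004  1.638] 0.0425 [ 0.7  0.6 -0.2] 23.0
[0.5307 0.3084 0.1901] [-3.102e+00 -3.000e-03  1.637e+00] 0.0426 [ 4.4  1.9 11.6] 23.05
[0.5314 0.3087 0.1884] [-3.105 -0.005  1.637] 0.0428 [0.8 0.4 0.6] 23.1
[0.5304 0.3085 0.1861] [-3.103 -0.004  1.637] 0.0427 [-0.6 -0.1 -1.7] 23.15
```

Request:
drive_tool --pt "50 0 0 -0.05 0"

```text
clock: 23.3
position: [0.5324, 0.31, 0.1388]
tool_rot: [-3.109, -0.008, 1.638]
force: [1.4, 2.1, -0.8]
grip_width: 0.0425
```

Request:
drive_tool --pt "50 0 0 0 0"

```text
clock: 23.4
position: [0.5295, 0.3087, 0.134]
tool_rot: [-3.101, -0.004, 1.638]
force: [-0.9, -0.4, 0.2]
grip_width: 0.0428
```

Run:
```python
from h import *
settle(4)
```

```text
[0.5295 0.3087 0.134 ] [-3.101 -0.004  1.638] 0.0428 [-0.9 -0.4  0.2] 23.4
[0.5315 0.3095 0.1377] [-3.106 -0.006  1.638] 0.0425 [1.  0.7 1.8] 23.45
[0.5325 0.3099 0.1394] [-3.108 -0.007  1.638] 0.0424 [0.  0.  1.5] 23.5
[0.533  0.3101 0.1402] [-3.109 -0.008  1.638] 0.0426 [ 0.6 -0.2  1.2] 23.55
```

That works (roll -3.097 → -3.109). Repeating, and locking the favourable extreme after the up move too.

Request:
drive_tool --pt "50 0 0 0.05 0"

```text
clock: 23.7
position: [0.531, 0.3093, 0.186]
tool_rot: [-3.104, -0.004, 1.638]
force: [-0.5, 0.8, 0.7]
grip_width: 0.0425
```

Run:
```python
from h import *
settle(2)
```

```text
[0.531  0.3093 0.186 ] [-3.104 -0.004  1.638] 0.0425 [-0.5  0.8  0.7] 23.7
[0.5352 0.3108 0.1971] [-3.115 -0.011  1.637] 0.0431 [ 3.2  2.3 11.8] 23.75
```

Request:
drive_tool --pt "50 0 0 -0.05 0"

```text
clock: 23.9
position: [0.5396, 0.3134, 0.1524]
tool_rot: [-3.128, -0.019, 1.637]
force: [1.2, 1.4, -2.7]
grip_width: 0.043
```

Request:
drive_tool --pt "50 0 0 0 0"

```text
clock: 24.0
position: [0.5379, 0.3127, 0.1498]
tool_rot: [-3.124, -0.017, 1.637]
force: [-1.4, -0.0, 0.3]
grip_width: 0.0426
```

Run:
```python
from h import *
settle(5,'w31')
```

```text
[0.5379 0.3127 0.1498] [-3.124 -0.017  1.637] 0.0426 [-1.4 -0.   0.3] 24.0
[0.5398 0.3134 0.1535] [-3.128 -0.019  1.637] 0.0425 [1.6 0.8 2.4] 24.05
[0.5405 0.3136 0.1546] [-3.13  -0.02   1.637] 0.0425 [ 0.3 -0.2  1.6] 24.1
[0.5406 0.3137 0.1548] [-3.13  -0.02   1.637] 0.0425 [ 0.6 -0.4  0.5] 24.15
[0.5405 0.3137 0.1546] [-3.13  -0.02   1.637] 0.043 [ 0.1  0.2 -0.3] 24.2
```

View pics/w31.png

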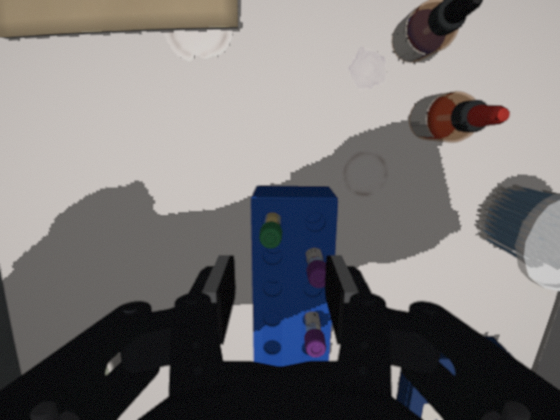

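Run:
```python
from h import *
ci=bot.camera_info('wrist');ci['cam_to_world']=np.load('ci.npy')
print(back(ci,[[270.5,237]],.092), proj(ci,[[.5339,.3083,.092]]))
```

```text
[[0.53419203 0.31027626 0.092     ]] [[269.88878217 239.76406592]]
```

Request:
drive_tool --pt "50 -0.005 -0.004 -0.045 0"

```text
clock: 24.35
position: [0.5388, 0.3118, 0.1145]
tool_rot: [-3.139, -0.025, 1.637]
force: [1.6, 2.0, -1.0]
grip_width: 0.0427
```

Run:
```python
from h import *
settle(5,'w32',(180,330,190,380),4)
ci=bot.camera_info('wrist');print(proj(ci,[[.5339,.3083,.092]]))
```

```text
[0.5388 0.3118 0.1145] [-3.139 -0.025  1.637] 0.0427 [ 1.6  2.  -1. ] 24.35
[0.5337 0.3088 0.1052] [-3.128 -0.019  1.637] 0.0428 [-4.6 -3.  -9.7] 24.4
[0.5332 0.3086 0.1068] [-3.125 -0.018  1.637] 0.0426 [-1.2 -0.7  0.5] 24.45
[0.5344 0.3091 0.1089] [-3.127 -0.019  1.637] 0.0427 [ 0.6 -0.2  1.1] 24.5
[0.5355 0.3097 0.1103] [-3.13  -0.02   1.637] 0.0429 [1.4 0.9 0.2] 24.55
[[275.16629906 260.80956254]]
```

View pics/w32.png

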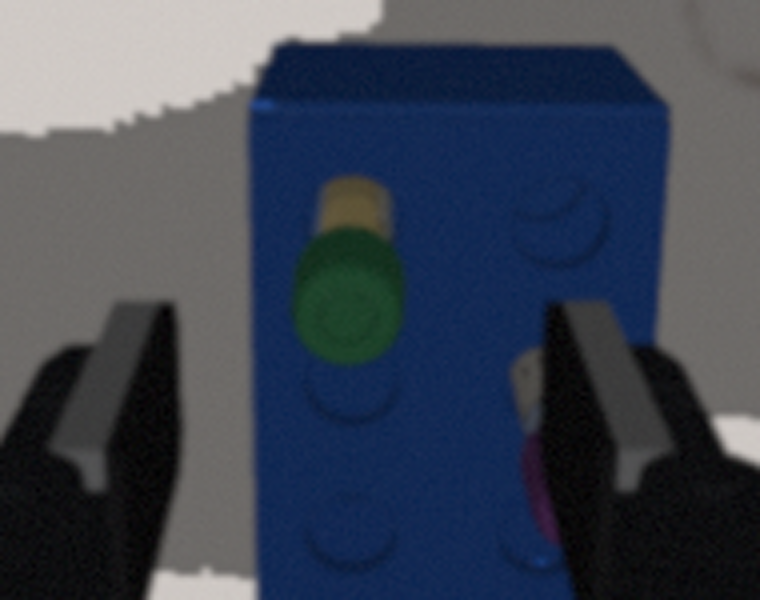

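Request:
drive_tool --pt "50 -0.001 -0.001 -0.028 0"

```text
clock: 24.7
position: [0.5378, 0.3106, 0.0873]
tool_rot: [-3.137, -0.024, 1.637]
force: [0.4, 0.8, -0.8]
grip_width: 0.0427
```

Run:
```python
from h import *
settle(5)
```

```text
[0.5378 0.3106 0.0873] [-3.137 -0.024  1.637] 0.0427 [ 0.4  0.8 -0.8] 24.7
[0.5351 0.3092 0.0817] [-3.131 -0.021  1.637] 0.0427 [-3.6 -1.6 -6.2] 24.75
[0.5346 0.3089 0.0825] [-3.13  -0.02   1.637] 0.0426 [-0.4 -0.1 -0.6] 24.8
[0.5351 0.309  0.0837] [-3.13  -0.021  1.637] 0.0427 [ 1.4 -0.3  0.1] 24.85
[0.5356 0.3092 0.0843] [-3.132 -0.021  1.637] 0.0428 [ 0.4 -0.3  0.4] 24.9
```

Request:
drive_tool --pt "50 -0.001 -0.001 -0.017 0"

```text
clock: 25.05
position: [0.5365, 0.3094, 0.0705]
tool_rot: [-3.136, -0.024, 1.637]
force: [0.1, -1.0, 0.1]
grip_width: 0.0431
```

Run:
```python
from h import *
settle(5,'w33',(180,330,190,380),4)
```

```text
[0.5365 0.3094 0.0705] [-3.136 -0.024  1.637] 0.0431 [ 0.1 -1.   0.1] 25.05
[0.5349 0.3085 0.0672] [-3.133 -0.022  1.637] 0.0426 [-1.8 -1.7 -3.5] 25.1
[0.5346 0.3083 0.0677] [-3.132 -0.021  1.637] 0.0428 [-1.1  0.   0.3] 25.15
[0.5349 0.3084 0.0683] [-3.132 -0.021  1.637] 0.0426 [ 0.5 -0.6  0. ] 25.2
[0.5351 0.3085 0.0686] [-3.133 -0.022  1.637] 0.0424 [ 0.5 -0.  -0.1] 25.25
```

View pics/w33.png

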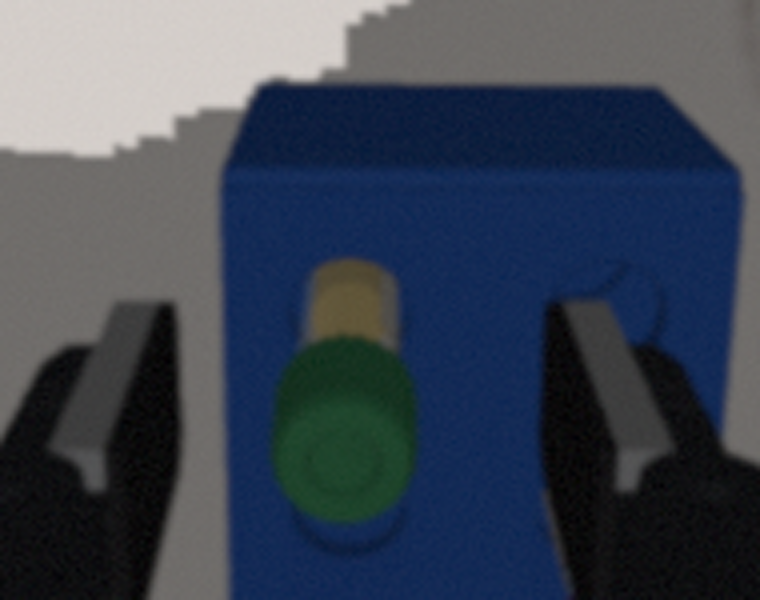

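Nearly centred (2 mm left, 2 mm toward +y). Correcting, closing with 45 N and lifting.

Request:
drive_tool --pt "20 -0.0015 0.002 -0.003 0" --pt "0 0 0 0 0" --pt "0 0 0 0 0" --pt "0 0 0 0 0" --newtons 45

```text
clock: 25.7
position: [0.5344, 0.3114, 0.0675]
tool_rot: [-3.135, -0.023, 1.637]
force: [0.0, -0.6, -0.2]
grip_width: 0.0144
```

Request:
drive_tool --pt "0 0 0 0.03 0" --pt "0 0 0 0.045 0" --pt "0 0 0 0.045 0"

```text
clock: 26.0
position: [0.5313, 0.3094, 0.1853]
tool_rot: [-3.126, -0.017, 1.637]
force: [0.6, 1.2, 0.6]
grip_width: 0.0146
```

Run:
```python
from h import *
settle(4,'w34')
```

```text
[0.5313 0.3094 0.1853] [-3.126 -0.017  1.637] 0.0146 [0.6 1.2 0.6] 26.0
[0.534  0.3106 0.1928] [-3.134 -0.022  1.636] 0.0146 [3.3 2.1 8.9] 26.05
[0.534  0.3108 0.19  ] [-3.134 -0.022  1.637] 0.0148 [ 1.  -0.4  0. ] 26.1
[0.5329 0.3105 0.1871] [-3.131 -0.021  1.637] 0.0146 [-0.2  0.1 -0.4] 26.15
```

View pics/w34.png

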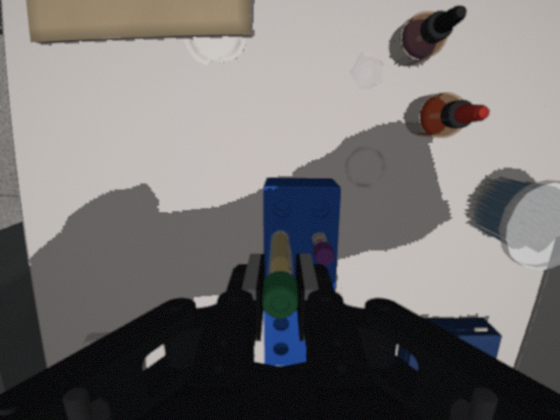

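Lifted. Carrying to the opposite well of the red bucket.

Request:
drive_tool --pt "0 0.001 -0.03 0.003 0" --pt "0 0.002 -0.045 0.002 0" --pt "0 0.002 -0.045 0.001 0" --pt "0 0.002 -0.045 0.001 0" --pt "0 0.002 -0.045 0.001 0" --pt "0 0.002 -0.045 0.001 0" --pt "0 0.002 -0.045 0.001 0" --pt "0 0.002 -0.045 0.001 0" --pt "0 0.002 -0.045 0.001 0" --pt "0 0.002 -0.045 0.001 0" --pt "0 0.002 -0.045 0.001 0" --pt "0 0.001 -0.035 0.001 0"

```text
clock: 27.4
position: [0.5428, -0.2185, 0.186]
tool_rot: [-3.107, -0.019, 1.648]
force: [0.4, 1.3, 0.1]
grip_width: 0.0145
```

Run:
```python
from h import *
settle(6,'w35')
```

```text
[ 0.5428 -0.2185  0.186 ] [-3.107 -0.019  1.648] 0.0145 [0.4 1.3 0.1] 27.4
[ 0.5418 -0.2244  0.1862] [-3.106 -0.016  1.643] 0.0148 [-5.4 -6.4 -1.5] 27.45
[ 0.5421 -0.2212  0.186 ] [-3.106 -0.017  1.643] 0.0147 [-0.8  1.  -1.2] 27.5
[ 0.5426 -0.2182  0.1858] [-3.106 -0.019  1.646] 0.0145 [ 0.4  1.5 -0.6] 27.55
[ 0.5431 -0.2161  0.1859] [-3.107 -0.02   1.648] 0.0147 [ 0.3  0.5 -0.3] 27.6
[ 0.5434 -0.215   0.1861] [-3.107 -0.02   1.65 ] 0.0145 [-0.7  0.8  0.4] 27.65
```

View pics/w35.png

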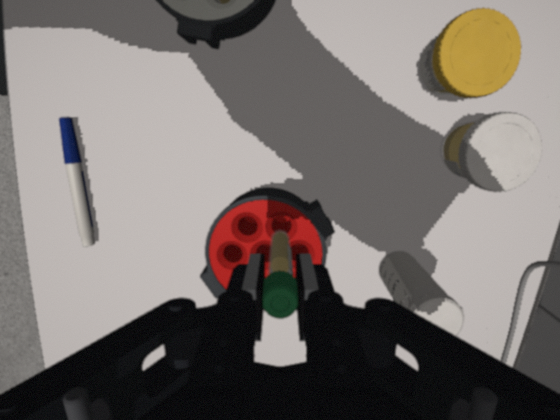

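Request:
drive_tool --pt "0 0 -0.014 -0.02 -0.006"

```text
clock: 27.8
position: [0.5454, -0.2261, 0.1676]
tool_rot: [-3.111, -0.021, 1.649]
force: [1.5, 0.2, -0.4]
grip_width: 0.0147
```

Run:
```python
from h import *
settle(5)
```

```text
[ 0.5454 -0.2261  0.1676] [-3.111 -0.021  1.649] 0.0147 [ 1.5  0.2 -0.4] 27.8
[ 0.5431 -0.2283  0.1635] [-3.106 -0.021  1.646] 0.0144 [-4.  -0.8 -5.8] 27.85
[ 0.5428 -0.2278  0.1644] [-3.105 -0.021  1.645] 0.0146 [-0.7 -0.6 -0.3] 27.9
[ 0.5432 -0.2275  0.1655] [-3.106 -0.021  1.645] 0.015 [0.9 0.5 0.2] 27.95
[ 0.5437 -0.2274  0.1663] [-3.107 -0.021  1.646] 0.015 [ 0.7 -0.7 -0.2] 28.0
```

Request:
drive_tool --pt "0 0 0 -0.03 0"

```text
clock: 28.15
position: [0.5463, -0.2274, 0.1399]
tool_rot: [-3.113, -0.019, 1.647]
force: [1.7, -0.5, -0.8]
grip_width: 0.0146
```

Run:
```python
from h import *
settle(6,'w36')
ci=bot.camera_info('wrist');im=cv2.imread('pics/w36raw.png')
for r,z in((.014,.06),(.009,.055)):
    pts=proj(ci,np.array([[.5408+r*np.cos(a),-.2283+r*np.sin(a),z] for a in np.linspace(0,6.28,40)]))
    cv2.polylines(im,[np.round(pts*8).astype(int)],True,(255,255,255),1,cv2.LINE_AA,3)
cv2.imwrite('pics/w36o.png',cv2.resize(im[150:330,200:360],None,fx=3.3,fy=3.3,interpolation=cv2.INTER_CUBIC))
```

```text
[ 0.5463 -0.2274  0.1399] [-3.113 -0.019  1.647] 0.0146 [ 1.7 -0.5 -0.8] 28.15
[ 0.5437 -0.2258  0.1338] [-3.107 -0.022  1.648] 0.0151 [-2.9  2.2 -6.4] 28.2
[ 0.5431 -0.2257  0.135 ] [-3.105 -0.022  1.647] 0.0147 [-0.7  0.2 -0.5] 28.25
[ 0.5436 -0.2264  0.1365] [-3.106 -0.022  1.647] 0.0143 [ 0.6 -0.2  0.1] 28.3
[ 0.5441 -0.2269  0.1375] [-3.107 -0.021  1.647] 0.0147 [ 0.2 -0.3  0.4] 28.35
[ 0.5444 -0.2273  0.1379] [-3.108 -0.02   1.646] 0.0148 [ 0.2 -0.2  1. ] 28.4
```

View pics/w36o.png

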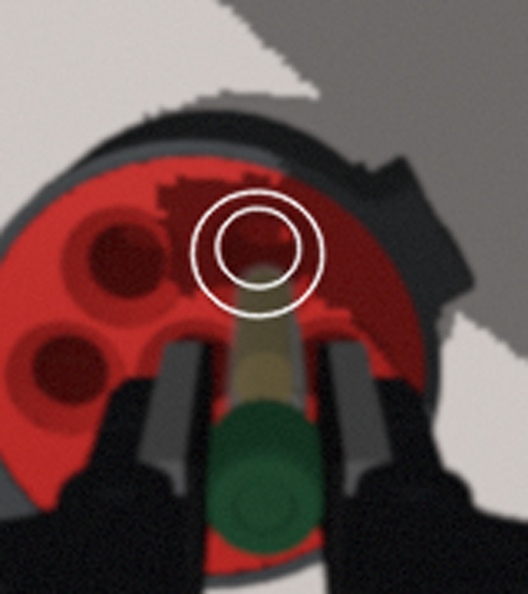

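Run:
```python
from h import *
ci=bot.camera_info('wrist')
im=cv2.imread('pics/w36raw.png');im=cv2.convertScaleAbs(im,alpha=1.6)
cv2.imwrite('pics/w36z.png',cv2.resize(im[190:260,240:320],None,fx=7,fy=7,interpolation=cv2.INTER_CUBIC))
o=bot.observe();rx,ry,rz=o['tool_rot']
from scipy.spatial.transform import Rotation as Ro
zt=Ro.from_euler('xyz',[rx,ry,rz]).apply([0,0,1]);f=np.array(o['position'])+.0635*zt/abs(zt[2])
print(zt,f,proj(ci,[f,[.5408,-.2283,.06]]))
```

```text
[-0.03419836  0.01755868 -0.99926081] [ 0.54234509 -0.22631123  0.07454481] [[279.17754003 230.48092321]
 [277.51799213 226.72391787]]
```

View pics/w36z.png

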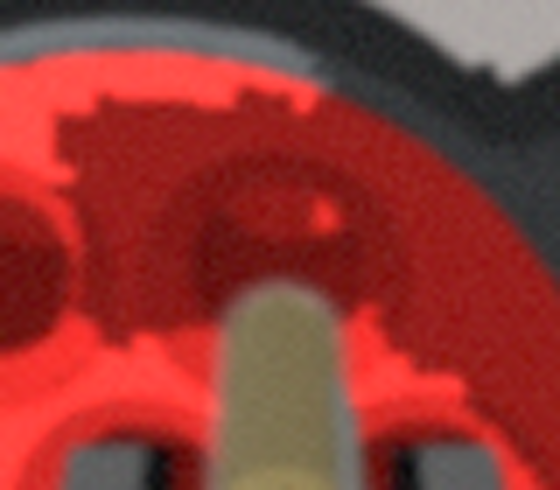

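Run:
```python
from h import *
ci=bot.camera_info('wrist')
print('well',back(ci,[[279.7,228.6]],.06),'foot far edge',back(ci,[[280,230.7]],.0745), back(ci,[[280,230.7]],.0785))
print('cap', back(ci,[[200+265/3.3,150+507/3.3]],.1379+.0245))
print(bot.observe()['position'])
```

```text
well [[ 0.54245398 -0.2295578   0.06      ]] foot far edge [[ 0.54290295 -0.2264305   0.0745    ]] [[ 0.5429348  -0.22514146  0.0785    ]]
cap [[ 0.54614128 -0.22941874  0.1624    ]]
[ 0.54451829 -0.22742703  0.13804481]
```

Measured in the same picture, the foot centre (y ≈ -0.2325) is 3 mm toward -y of the well (-0.2295). Shifting +3 mm in y and lowering gently.

Request:
drive_tool --pt "0 -0.0005 0.003 -0.015 0"

```text
clock: 28.55
position: [0.5453, -0.2252, 0.125]
tool_rot: [-3.113, -0.018, 1.646]
force: [0.7, 0.2, -0.5]
grip_width: 0.0141
```

Run:
```python
from h import *
settle(6)
```

```text
[ 0.5453 -0.2252  0.125 ] [-3.113 -0.018  1.646] 0.0141 [ 0.7  0.2 -0.5] 28.55
[ 0.544  -0.2236  0.1218] [-3.109 -0.02   1.647] 0.0148 [-1.9  2.2 -4.4] 28.6
[ 0.5436 -0.2236  0.122 ] [-3.108 -0.021  1.647] 0.0145 [-0.9 -0.2  0.3] 28.65
[ 0.5437 -0.2239  0.1225] [-3.108 -0.021  1.646] 0.0146 [-0.7  0.3 -0.2] 28.7
[ 0.5439 -0.2242  0.1229] [-3.108 -0.02   1.646] 0.0145 [-0.2 -0.6  0.1] 28.75
[ 0.544  -0.2245  0.1232] [-3.109 -0.02   1.646] 0.0145 [-0.  -0.3 -0.1] 28.8
```

Request:
drive_tool --pt "0 0 0 -0.015 0"

```text
clock: 28.95
position: [0.5453, -0.2252, 0.1097]
tool_rot: [-3.112, -0.019, 1.646]
force: [0.8, -0.6, 0.5]
grip_width: 0.0145
```

Run:
```python
from h import *
settle(6,'w37',(190,330,230,330),4)
```

```text
[ 0.5453 -0.2252  0.1097] [-3.112 -0.019  1.646] 0.0145 [ 0.8 -0.6  0.5] 28.95
[ 0.5438 -0.2245  0.1064] [-3.108 -0.02   1.646] 0.0147 [-1.7  0.8 -3.8] 29.0
[ 0.5434 -0.2244  0.1068] [-3.107 -0.021  1.646] 0.0145 [-1.6 -0.3 -1.1] 29.05
[ 0.5435 -0.2245  0.1074] [-3.107 -0.02   1.646] 0.0147 [-0.4 -0.5 -0.7] 29.1
[ 0.5437 -0.2246  0.1079] [-3.108 -0.02   1.646] 0.0147 [-0.6 -0.3 -0.2] 29.15
[ 0.5439 -0.2247  0.1082] [-3.108 -0.02   1.646] 0.0146 [-0.5 -0.6 -0.4] 29.2
```

View pics/w37.png

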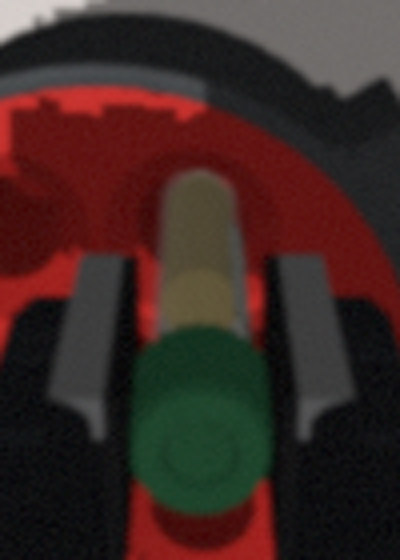

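No slip. Continuing.

Request:
drive_tool --pt "0 0 0 -0.016 0"

```text
clock: 29.35
position: [0.5451, -0.2253, 0.0938]
tool_rot: [-3.112, -0.019, 1.646]
force: [-1.6, -2.0, 0.5]
grip_width: 0.0148
```

Run:
```python
from h import *
settle(6,'w38',(190,330,230,330),4)
```

```text
[ 0.5451 -0.2253  0.0938] [-3.112 -0.019  1.646] 0.0148 [-1.6 -2.   0.5] 29.35
[ 0.5436 -0.2246  0.0903] [-3.108 -0.02   1.646] 0.0142 [-2.4 -0.5 -3.6] 29.4
[ 0.5432 -0.2245  0.0908] [-3.107 -0.021  1.646] 0.0146 [-1.  -1.2 -2.1] 29.45
[ 0.5434 -0.2246  0.0915] [-3.107 -0.02   1.646] 0.014 [-0.9 -1.9 -0.9] 29.5
[ 0.5436 -0.2247  0.092 ] [-3.108 -0.02   1.646] 0.015 [-1.  -0.9 -1.3] 29.55
[ 0.5438 -0.2248  0.0923] [-3.108 -0.02   1.646] 0.0145 [-0.7 -1.9 -1.1] 29.6
```

View pics/w38.png

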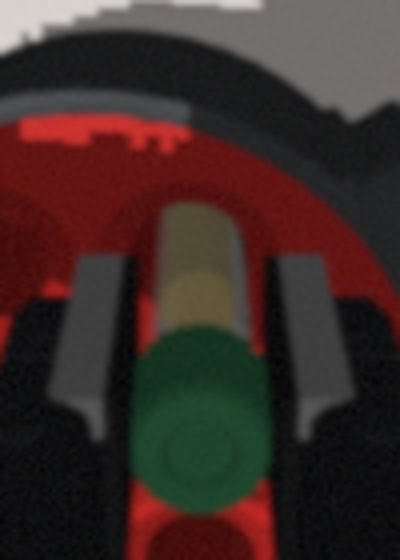

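Sliding in with 1–2 N. Lowering to just above the floor.

Request:
drive_tool --pt "0 0 0 -0.016 0"

```text
clock: 29.75
position: [0.545, -0.2254, 0.078]
tool_rot: [-3.111, -0.019, 1.646]
force: [-2.4, -3.4, 2.1]
grip_width: 0.0148
```

Run:
```python
from h import *
settle(4)
```

```text
[ 0.545  -0.2254  0.078 ] [-3.111 -0.019  1.646] 0.0148 [-2.4 -3.4  2.1] 29.75
[ 0.5436 -0.2248  0.0746] [-3.108 -0.02   1.646] 0.0146 [-1.1 -2.  -4.2] 29.8
[ 0.5432 -0.2247  0.0751] [-3.107 -0.02   1.646] 0.0148 [-1.9 -2.  -2. ] 29.85
[ 0.5433 -0.2248  0.0757] [-3.107 -0.02   1.646] 0.0143 [-1.4 -2.3 -1.8] 29.9
```

Request:
drive_tool --pt "50 0 0 0 0" --pt "50 0 0 0 0" --pt "50 0 0 0 0" --pt "50 0 0 0.03 0" --pt "50 0 0 0.045 0" --pt "50 0 0 0.045 0"

```text
clock: 30.55
position: [0.5418, -0.2223, 0.1959]
tool_rot: [-3.101, -0.024, 1.647]
force: [0.4, -0.5, 0.1]
grip_width: 0.0424
```

Run:
```python
from h import *
settle(4,'w39')
```

```text
[ 0.5418 -0.2223  0.1959] [-3.101 -0.024  1.647] 0.0424 [ 0.4 -0.5  0.1] 30.55
[ 0.5442 -0.2237  0.2031] [-3.109 -0.021  1.646] 0.0428 [ 3.7 -1.3  9.9] 30.6
[ 0.5444 -0.2236  0.2002] [-3.109 -0.021  1.647] 0.0425 [ 0.  -0.8 -0.5] 30.65
[ 0.5435 -0.2229  0.1975] [-3.107 -0.022  1.647] 0.0426 [-0.   0.9 -0.3] 30.7
```

View pics/w39.png

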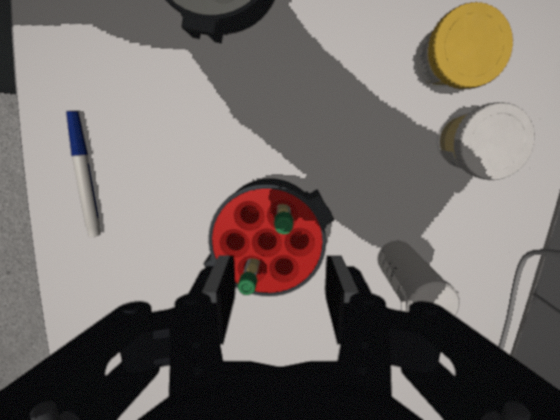

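Both green tubes stand in opposite wells at (284,220) and (250,275). The second looks a little long, so I check the seating height with the scene and top cameras.

Request:
drive_tool --pt "50 -0.01 0.04 0.04 0" --pt "50 -0.02 0.04 0.03 0" --pt "50 -0.02 0.04 0.03 0" --pt "50 -0.02 0.04 0 0" --pt "50 0 0 0 0"

```text
clock: 31.25
position: [0.4706, -0.0665, 0.2835]
tool_rot: [-3.094, -0.026, 1.646]
force: [0.7, -1.3, -0.3]
grip_width: 0.0427
```

Run:
```python
from h import *
for n in('scene','top'):
    im=bot.grab_frame(n)[:,:,::-1].copy();ci=bot.camera_info(n);cv2.imwrite(f'pics/{n}9.png',im)
    big=cv2.resize(im,None,fx=5,fy=5,interpolation=cv2.INTER_CUBIC)
    for (x,y) in ((.4686,-.0231),(.5282,-.2588)):
        c=proj(ci,[[x,y,.07]])[0]
        a=big[int(5*(c[1]-45)):int(5*(c[1]+40)),int(5*(c[0]-45)):int(5*(c[0]+45))]
        cv2.imwrite(f'pics/{n}9_{"w" if x<.5 else "r"}.png',a)
print(bot.observe()['position'],bot.observe()['clock'])
a=[cv2.imread(f'pics/scene9_{k}.png') for k in'wr'];h=min(x.shape[0] for x in a)
cv2.imwrite('pics/s9.png',cv2.resize(np.hstack([x[:h] for x in a]),None,fx=.88,fy=.88))
a=[cv2.imread(f'pics/top9_{k}.png') for k in'wr'];h=min(x.shape[0] for x in a)
cv2.imwrite('pics/t9.png',cv2.resize(np.hstack([x[:h] for x in a]),None,fx=.88,fy=.88))
```

```text
[ 0.4722647  -0.07029129  0.2836248 ] 31.35
```

View pics/s9.png

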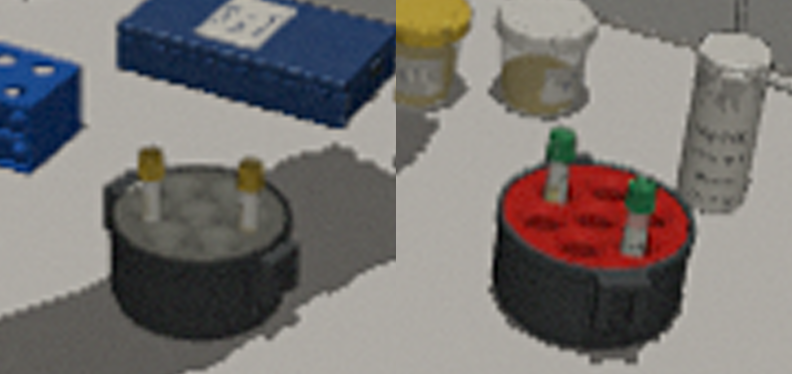

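View pics/t9.png

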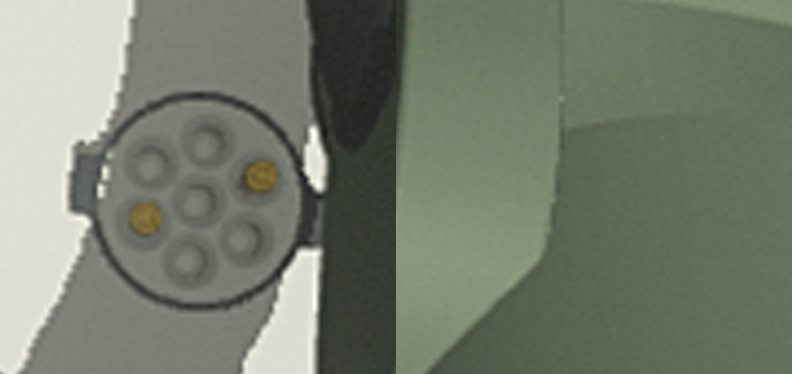

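View pics/scene9.png

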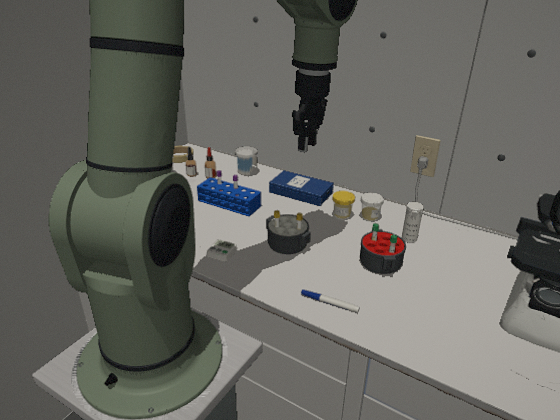

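Run:
```python
from h import *
ci=bot.camera_info('scene');im=cv2.imread('pics/scene9.png')
def wells(t,th): 
    c,s=np.cos(th),np.sin(th);return W7@np.array([[c,s],[-s,c]])+t
w=wells([.4686,-.0231],-.1355);r=wells([.5282,-.2588],.1109)
big=cv2.resize(im[195:285,255:415],None,fx=5,fy=5,interpolation=cv2.INTER_CUBIC)
for n,p in(('y-',w[6]),('y+',w[3]),('g-',r[5]),('g+',r[2])):
    for z,col in((.098,(255,255,255)),(.082,(255,255,0)),(.0605,(255,0,255))):
        q=(proj(ci,[[*p,z]])[0]-[255,195])*5+2
        cv2.circle(big,tuple(np.round(q).astype(int)),2,col,-1)
cv2.imwrite('pics/chk.png',big)
```

```text
(no output)
```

View pics/chk.png

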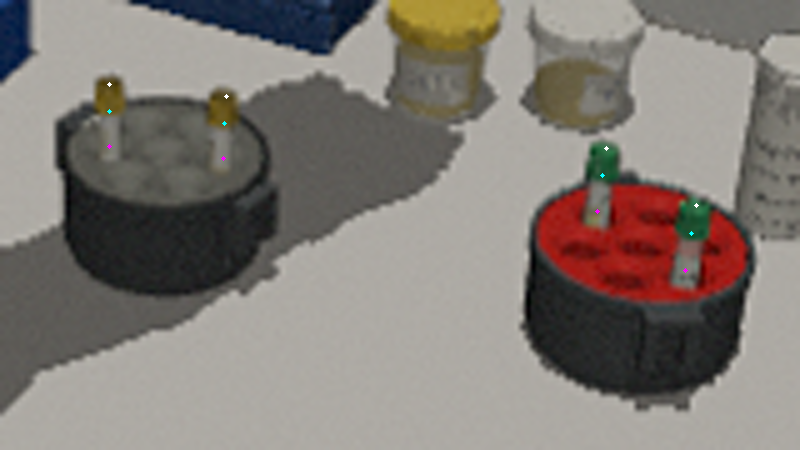

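All four caps match the seated heights (white and cyan dots fall on the cap tops and cap bottoms). Last check of the purple tubes, then hand in.

Run:
```python
from h import *
a=cv2.imread('pics/s1.png');b=bot.grab_frame('scene')[:,:,::-1]
f=lambda i:cv2.resize(i[165:220,190:265],None,fx=5,fy=5,interpolation=cv2.INTER_CUBIC)
cv2.imwrite('pics/pur.png',np.hstack([f(a),f(b)]))
```

```text
(no output)
```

View pics/pur.png

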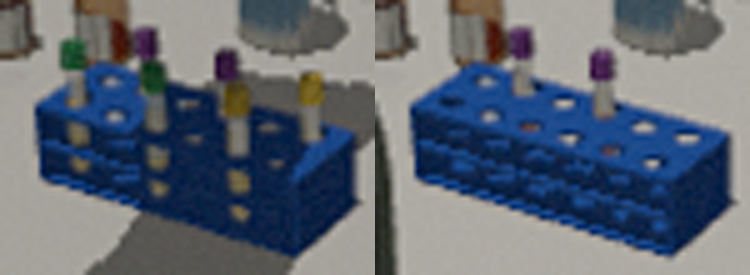

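Before and after, the purple caps stand at the same places: (146,42) → (521-375=146,42) and (226,65) → (227,65). They have not moved.

```bash
python3 -c "
from workcell import bot
o=bot.observe();print(o['clock'],o['qd'],o['force']);print(bot.job_done())"
```

```text
31.4 [ 2.31924389e-02  1.58045657e-02  8.54086303e-03 -1.22576790e-02
  5.31455589e-05  3.32836510e-03  1.58790442e-03] [-0.10690553  0.5209814  -0.11998493]
the job is handed in; nothing more can be done
None
```

The four tubes to be spun are in their buckets and the job is handed in, at about 31 s of the 96 s allowed. The two yellow-capped tubes stand in opposite outer wells of the white-insert bucket. The two green-capped tubes stand in opposite outer wells of the red-insert bucket.

**Last checks:**
- In the scene camera, all four cap tops and cap bottoms fall where fully seated tubes should show.
- The purple caps are at the same pixel positions as before (within 1 px), and they stand upright.
- The gripper was empty and clear of everything, above the white bucket.

**What went wrong or disagreed:**
- **Slipped tube:** The first green tube slid about 8 mm up in the grip, apparently after its foot caught on the countersink. I realigned it and it then went down.
- **Slight lean:** Both green tubes lean a little in their bores. I judged this by eye to be well under 0.25 rad.
- **Camera disagreement:** The first wrist-camera estimate of the rack was about 5 mm off from the other cameras, so I aligned each grasp by eye between the fingers. In later readings the wrist and top cameras still differed by 2 to 3 mm.
- **Top view blocked:** The arm hid the red bucket from the top camera in the final check. The green pair was therefore confirmed only in the scene and wrist pictures.

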